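Tighten the china cabinet's hinge screw

TASK

One of the two hinges on the cabinet door lying on the table has a slotted screw that still stands proud, its slot lying across the hinge leaf instead of along it like the tight one. Take the flat-blade screwdriver (square handle) from the wooden stand, set its bit in the slot and, pressing it down firmly but gently, turn the screw clockwise until it is fully home, with the bit still pressed into the slot at the end. Then stand the screwdriver back upright in its stand, down on its shoulder, let go, and leave everything else on the table where it is.

Things in the scene. Friction and masses are not known exactly. Their poses are not given: they have to be found in the camera images.
- driver: The flat-blade screwdriver, about 95 g, upright in one hole of the stand. Origin: centre of the square handle's flat underside (shoulder); z up along the tool. Handle 24 x 24 mm, flats facing the driver's x and y, z = 0 to 70 mm, low dome to 75 mm. Below hangs a round shank 8 mm thick, ending in a flat blade 10 mm wide along the driver's y, 2.4 mm thick along x, 12 mm high.
- hole_a (a point): Centre of the mouth of one hole of the stand: a fixed wooden block 70 x 150 x 66 mm (x, y, z), two upright square through holes 16 mm wide, 84 mm apart along its y. Mouths 66 mm above the table. A driver hangs in a hole by its shoulder, at any yaw, its origin at the mouth. Axes as the stand's.
- hole_b (a point): Centre of the mouth of the stand's other hole, as hole_a. Which hole holds the flat-blade driver and which the nut driver varies. The flat-blade driver's reversible blade is pushed into its handle by a different amount each time: its tip is 42 to 58 mm below the shoulder, not measured, to be felt or seen; it does not slide under 50 N.
- nut_driver: A bystander: socket driver with a ROUND handle 26 mm thick, 128 mm long, upright in the stand's other hole. Origin at the bottom end, 52 mm below its shoulder, z up.
- hinge: Brass hinge leaf with the loose screw at its centre, 34 x 64 x 3 mm (x, y, z), fixed on the near stile of the dark wooden door (fixed, 180 x 300 x 22 mm). Origin under the leaf's centre, 22 mm above the table, on the screw's axis; long side along y. The second, like hinge on the same stile has its screw home, slot along the leaf.
- slot_floor (a point): Centre of the loose screw's slot floor, on the screw's upright axis; turns with it. Steel head 18 mm wide, 6 mm high; slot straight across it along this frame's y, 4 mm wide, 4.5 mm deep, mouth chamfered to 6.4 mm over the top 1.2 mm. Home: slot floor 26.5 mm, head top 31 mm above the table; at the start 2 to 3.3 mm higher.
- head_top (a point): Centre of the loose screw's top, 4.5 mm above slot_floor, same axes. About 10 N of push is plenty; pushing, or twisting on against the stop, until the bit bears on the screw with over 40 N spoils the slot.
- screw (a joint): Turn of the loose screw, rad: 0 is fully home (hard stop, slot along the leaf's y), negative is unscrewed. Starts between -1.45 and -0.95; grows as it is turned clockwise seen from above. The steep thread draws it down 2.2 mm per radian, so the driver must follow it down. Dry friction about 0.05 N m: it stays where left; pushing alone does not turn it.
- brass_knob: A bystander: loose brass door knob 30 mm wide and 33 mm high, on the door's pale panel.
- sugar_pot: A bystander: lidded white pot 122 mm high, beyond the door.
- goblet: A bystander: green glass goblet, 150 mm high.
- plates: A bystander: stack of plates, 184 mm wide.
- screw_dish: A bystander: small bowl 84 mm wide, between the stand and the goblet.
- cup: A bystander: white mug, 76 mm wide, left of the door.
- mallet: A bystander: hammer lying right of the stand.
There are look-alikes about, which are no part of the job. What is shaped like the driver but red is not meant. Leave any yellow look-alike of the part that bears hole_a alone.

How it is judged:
On the way, in this order (a step that is already met when the one before it is completed fails the run):
1. the bit is pressed on the loose screw in line with its slot, the screw not yet turned (horizontal distance between driver and slot_floor below 0.005 m and angle between the y axis of driver and the y axis of slot_floor, either way round below 0.4 rad and contact force between driver and screw above 3 N and value of joint screw below -0.5 rad), for 0.1 s.
2. the screw is fully home with the bit still pressed on it (value of joint screw above -0.08 rad and horizontal distance between driver and slot_floor below 0.005 m and contact force between driver and screw above 3 N), for 0.2 s.
At the end, for the whole second after the job is handed in: The loose screw is home (within 0.1 rad of its stop), and the flat-blade screwdriver stands at rest and released in a hole of the stand, upright within 0.1 rad, down on its shoulder (within 4 mm) (value of joint screw above -0.1 rad and (horizontal distance between driver and hole_a below 0.007 m or horizontal distance between driver and hole_b below 0.007 m) and height (world z) of driver between 0.062 and 0.07 m and angle between driver's own z axis and vertical below 0.1 rad and linear speed of driver below 0.02 m/s); the robot touches nothing.
It fails at once if the bit is pushed or twisted on the screw with more than 40 N (contact force between driver and screw above 40 N).
It fails at once if a bystander is moved by more than 25 mm (distance of any of nut_driver, brass_knob, sugar_pot, goblet, plates, screw_dish, cup, mallet from where it was at the start of the episode above 0.025 m).
It also fails if it takes over 72 s, if anything falls off the work surface, if the arm or the gripper's body presses on something with over 40 N, if the wrist force passes 120 N, or if a joint passes its speed limit or range.

ROBOT

A 7-joint arm with a two-finger parallel gripper is mounted at the origin on the work surface. World frame = base frame: x ahead of the robot, y to its left, z up, the work surface at z = 0. Lengths are in m, angles in rad, forces in N, time in s.
With the tool pointing down it reaches from about 0.35 to 0.9 m from the base axis. Payload 8.1 kg.
Tool frame: the origin (TCP) lies midway between the tips of the shut fingers; the grasp point (between the pads) lies 19 mm behind it; z points along the fingers, y is the line along which they close (so a half turn about z gives the same grasp; the last joint's range is limited). The gripper opens to 92 mm and grips with 3 to 60 N. Pads are 19 mm wide; open, the fingers measure 130 mm over their backs; the gripper's body (75 mm by 190 mm) begins 47 mm behind the grasp point.
Start: joints at [-1.433, 0.434, 0.025, 1.573, -0.012, 1.134, -0.075], TCP at [0.149, 0.607, 0.227] pointing down, gripper open.
Joint ranges: [-2.62, 2.62], [-0.44, 2.09], [-1.27, 1.32], [0.08, 2.57], [-1.32, 4.46], [0.12, 2], [-2.74, 2.74]. Speed limits (rad/s): [2.22, 2.22, 3.01, 3.01, 3.14, 3.14, 3.14].

INTERFACE

Orientations are given as a rotation vector (axis times angle).
In Python, from cell import arm gives the robot as it stands.
- The arm moves only by the tool carry_out, never from a script. Its arguments are lists of equal length, an entry for each row: "claw": the finger opening in cm, from 0 to 9.18; "delta_pos": the shift along the tool's x, y, z in cm, a list of three; "angular": the turn, a rotation vector about the tool's x, y, z in rad, a list of three. In form: {"claw": [claw, ...], "delta_pos": [[dx, dy, dz], ...], "angular": [[ax, ay, az], ...]}. A call has 1 to 20 rows; each row shifts and turns the commanded pose from where the row before left it, along the tool's axes as they then stand; what a row does not reach is not made up. A row lasts 1/10 s, in which the tool goes at most 50 mm and 8.59 degrees, less where a joint would pass 70% of its speed; a pose out of reach is approached as far as the arm can. A call with a gripper value outside its range is refused whole. The fingers move at their own pace and stop on an object; "force" is the grip in N (left out, the last holds). Time passes only in rows, so rows that do not move let the fingers close. It gives the time, the measured TCP pose, the force, the opening and the grip force at its end, in the units of the state.
- arm.observe(): the state, without advancing time (a new reading comes with each control period).
- arm.get_image(name): name is "side" or "top"; returns a dict with "frame" (480x640x3 uint8, red, green, blue), "mtx" (3x3 intrinsics, pixels), "dist" ([k1, k2, p1, p2, k3] as OpenCV has them; the pictures are not rectified), "T" (4x4, takes a point from camera to world coordinates). Camera axes: x right, y down, z forward; pixel columns grow to the right and rows downward; lengths in m; the calibration is good to about 2 mm. A picture is of the moment at which its call begins. There is no depth.
- arm.sign_off(): hands the job in; it is judged then, once.
Trained networks look in a picture, given as the dict that the camera call returned (one of the last four; its "shot" number tells which), for a name from the list of things; names that differ only in an ending like _2 or _b are one class to them, and where a whole thing is asked for, a point or a joint stands for the part that bears it (a point fixed in the world has none). Each returns a list of dicts, best first, with "conf" (0 to 1); they miss things now and then, are a little off and sometimes report something else, mostly with a low value. They report only what shows in the picture. A call takes as long as a camera call. They do not tell look-alikes from the thing itself.
- arm.look_for(label, picture): "centre" ([column, row] as shares, 0 to 1, of the picture: columns of its width, rows of its height, amid what is visible of it).
- arm.trace(label, picture): "region" (480x640 bool, what is visible of it) and "centre" ([column, row] as shares, 0 to 1, of the picture: columns of its width, rows of its height, amid what is visible of it).
- arm.place_of(label, picture): "centre" ([column, row] as shares, 0 to 1, of the picture: columns of its width, rows of its height: a listed point, or the origin of a listed thing).
The state is a dict: "clock": time; "joints": joint angles; "dq": joint speeds; "joint_efforts": joint torques, N m; "position": TCP position; "ee_rot": TCP orientation; "force": force on the tool from outside, world axes, zero at the start; "ft_torque": the same for the moment, N m; "width": opening from 0.0 (shut) to 1.0 (fully open); "gripper_force": force on a finger pad.
Only numpy, scipy, OpenCV 4.12 (cv2) and the standard library are available. Lean on these libraries where they do the work, as an engineer would, in place of code of your own. Each camera call takes 0.05 s, during which the arm holds its last target. There are 200 camera calls.

## Working session

There is one attempt and no reset: what is moved stays moved. The work goes in short steps, Python scripts to look and compute and a tool call to move; the robot and the scene stay as the last step left them, time stands still between calls to the robot, and variables do not carry over. Pictures are saved under pics/ and viewed, at most 10 in all, crops included, and the job is handed in when it is done.

Besides the shell and the picture viewer there is one more tool, called after "Emit:" as a command line: name --argument value ..., lists and objects as JSON in quotes. carry_out: Moves the arm, as the interface text tells. Its arguments: {"type":"object","properties":{"claw":{"type":"array","items":{"type":"number"}},"delta_pos":{"type":"array","items":{"type":"array","items":{"type":"number"}}},"angular":{"type":"array","items":{"type":"array","items":{"type":"number"}}},"force":{"type":"number"}},"required":["claw","delta_pos","angular"]}

```bash
mkdir -p pics; cat > h.py <<'E'
import numpy as np, cv2
from cell import arm
def save(im,name,crop=None,scale=1):
    f=im["frame"]
    if crop: f=f[crop[1]:crop[3],crop[0]:crop[2]]
    f=cv2.resize(f,None,fx=scale,fy=scale,interpolation=cv2.INTER_CUBIC)
    cv2.imwrite("pics/"+name,f[:,:,::-1])
def ray(im,px):
    p=cv2.undistortPoints(np.array([[px]],float),np.array(im["mtx"],float),np.array(im["dist"],float))[0,0]
    T=np.array(im["T"]); d=T[:3,:3]@np.array([p[0],p[1],1.]); return T[:3,3],d/np.linalg.norm(d)
def onz(im,px,z):
    o,d=ray(im,px); return o+d*(z-o[2])/d[2]
def tri(l):
    A=0;b=0;R=[ray(*x) for x in l]
    for o,d in R:
        P=np.eye(3)-np.outer(d,d);A=A+P;b=b+P@o
    x=np.linalg.solve(A,b); return x,[np.linalg.norm((np.eye(3)-np.outer(d,d))@(x-o)) for o,d in R]
def proj(im,X):
    T=np.linalg.inv(np.array(im["T"])); r,_=cv2.Rodrigues(T[:3,:3])
    return cv2.projectPoints(np.array(X,float).reshape(-1,3),r,T[:3,3],np.array(im["mtx"],float),np.array(im["dist"],float))[0][:,0]
E
python3 - <<'E'
from h import *
s=arm.observe(); print(s)
I={n:arm.get_image(n) for n in("side","top")}
for n,im in I.items():
    save(im,n+"0.png"); print(n,np.array(im["T"]).round(3).tolist(),np.array(im["mtx"]).tolist(),im["shot"])
    for l in ["driver","hole_a","hole_b","nut_driver","hinge","slot_floor","head_top"]:
        print(n,l,[(round(d["conf"],2),(np.array(d["centre"])*[640,480]).round(1).tolist()) for d in arm.place_of(l,im)][:5])
E
```

```text
{'clock': 0.0, 'joints': array([-1.43257782,  0.43523872,  0.02496976,  1.57411212, -0.01160583,
        1.13399829, -0.07507927]), 'dq': array([ 4.94993679e-05,  2.27265472e-03,  2.58645035e-04, -2.62892902e-04,
        2.59861723e-03,  6.58853180e-04, -1.99304843e-03]), 'joint_efforts': array([-2.76433993e-04, -6.67846942e+01,  9.84952748e-01, -3.14472628e+01,
       -6.03950769e-02,  4.26411512e-02,  1.73459803e-04]), 'position': array([0.14898937, 0.60644431, 0.22592935]), 'ee_rot': array([-3.77432860e-01, -3.11878206e+00,  2.52972908e-03]), 'force': array([ 0.3372485 ,  0.97420229, -0.11379884]), 'ft_torque': array([ 0.02013803, -0.03876857,  0.0047433 ]), 'gripper_force': 0.0, 'width': 1.0020809952793865}
side [[-0.983, -0.086, 0.165, 0.374], [-0.185, 0.526, -0.83, 0.851], [-0.015, -0.846, -0.533, 0.642], [0.0, 0.0, 0.0, 1.0]] [[438.4679448289701, 0.0, 317.7761487073538], [0.0, 438.4679448289701, 237.14272502508626], [0.0, 0.0, 1.0]] 1
side driver [(0.63, [396.7, 212.2]), (0.51, [360.4, 200.1]), (0.22, [337.8, 288.5])]
side hole_a [(0.87, [421.8, 191.7]), (0.8, [354.5, 189.3]),
[... 275 characters left out ...]
.066, -0.977, 0.204, 0.251], [-0.998, 0.065, -0.011, -0.026], [-0.002, -0.204, -0.979, 1.544], [0.0, 0.0, 0.0, 1.0]] [[540.8646654053448, 0.0, 322.7802994862363], [0.0, 540.8646654053448, 237.50091994440177], [0.0, 0.0, 1.0]] 2
top driver [(0.66, [392.5, 262.0]), (0.59, [391.5, 302.3])]
top hole_a [(0.9, [395.3, 262.4]), (0.87, [441.2, 321.6]), (0.65, [469.5, 317.4]), (0.6, [422.3, 252.5]), (0.37, [326.7, 168.3])]
top hole_b [(0.9, [395.3, 262.4]), (0.87, [441.2, 321.6]), (0.65, [469.5, 317.4]), (0.6, [422.3, 252.5]), (0.37, [326.7, 168.3])]
top nut_driver [(0.63, [423.0, 255.6])]
top hinge [(0.87, [278.7, 266.4])]
top slot_floor [(0.47, [277.5, 265.0])]
top head_top [(0.54, [279.9, 267.5])]
```

View pics/side0.png

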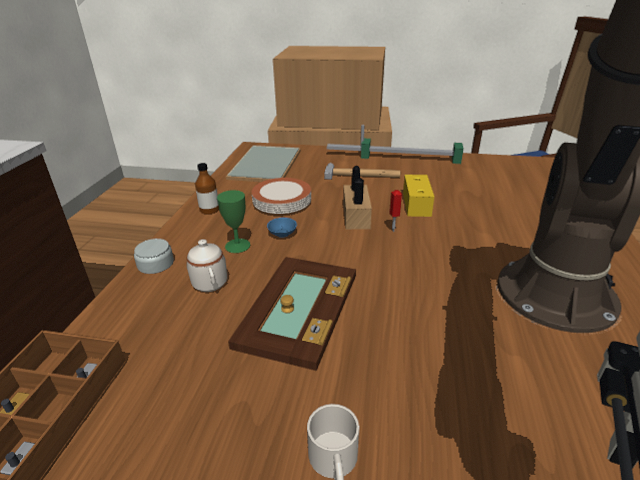

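View pics/top0.png

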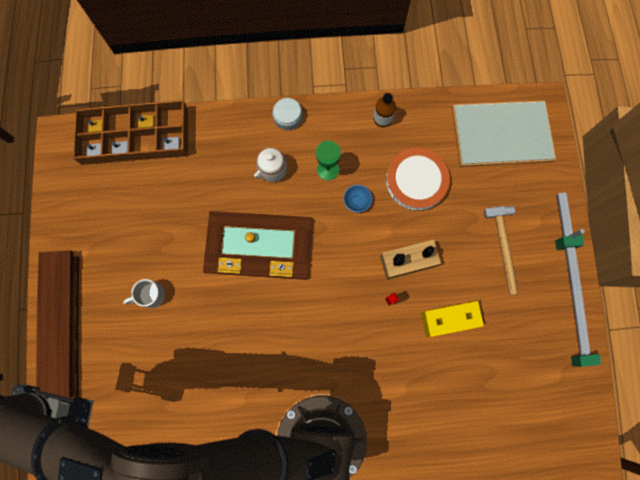

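The top view shows the wooden stand at about (411,259) with two black handles at (398,260) and (430,252). A yellow look-alike block is at (454,319), the red driver at (393,299), and the hinges at (229,265) and (281,268). The side view shows the stand at (358,205), with hinges at (338,287) and (317,330). One enlarged composite should tell the handles and the screws apart.

```bash
python3 - <<'E'
from h import *
I={n:arm.get_image(n) for n in("side","top")}
def c(n,x,y,w,h):
    return cv2.resize(I[n]["frame"][y:y+h,x:x+w],(400,300),interpolation=cv2.INTER_CUBIC)
a=np.vstack([np.hstack([c("top",375,230,80,60),c("side",325,160,80,60)]),np.hstack([c("top",215,242,80,60),c("side",290,270,80,60)])])
cv2.imwrite("pics/comp.png",a[:,:,::-1])
for l in("driver","nut_driver","hinge","head_top"):
  for n in I: print(l,n,[(round(d["conf"],2),(np.array(d["centre"])*[640,480]).round(1).tolist(),int(d["region"].sum())) for d in arm.trace(l,I[n])][:4])
# hole candidates
for z in(0.066,):
  for p in [(395.3,262.4),(422.3,252.5)]: print("top",p,onz(I["top"],p,z).round(4))
  for p in [(354.5,189.3),(360.4,200.1)]: print("side",p,onz(I["side"],p,z).round(4))
print("hinge",tri([(I["top"],(279.9,267.5)),(I["side"],(336.5,281.2))]))
print(onz(I["top"],(279.9,267.5),.033),onz(I["side"],(336.5,281.2),.033))
E
```

```text
driver side [(0.81, [424.7, 220.0], 199), (0.79, [354.6, 190.7], 224)]
driver top [(0.64, [404.9, 328.1], 311)]
nut_driver side [(0.42, [355.3, 178.0], 159)]
nut_driver top [(0.58, [424.7, 249.8], 142), (0.28, [410.8, 263.6], 1243)]
hinge side [(0.73, [339.4, 283.4], 372), (0.29, [354.3, 175.8], 137)]
hinge top [(0.66, [279.8, 265.8], 329)]
head_top side [(0.71, [353.0, 212.3], 972)]
head_top top []
top (395.3, 262.4) [ 0.4743 -0.2393  0.066 ]
top (422.3, 252.5) [ 0.4969 -0.3173  0.066 ]
side (354.5, 189.3) [ 0.4943 -0.3249  0.066 ]
side (360.4, 200.1) [ 0.4698 -0.2584  0.066 ]
hinge (array([0.4862616, 0.0825354, 0.035904 ]), [np.float64(0.00011817744837828158), np.float64(0.00011817744837833242)])
[0.48659561 0.08274112 0.033     ] [0.48691849 0.07883024 0.033     ]
```

View pics/comp.png

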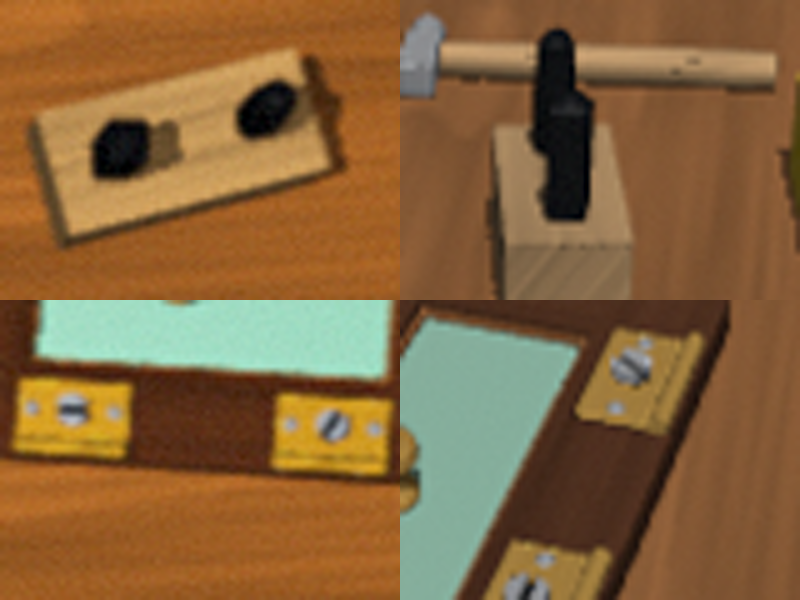

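The near handle, at top (398,260) and side (361,200), has flat sides and square corners, so it is the flat-blade driver. The far one at (428,252) is round, which makes it the nut driver. The right hinge, at top (281,268) and side (337,284), has the oblique slot, so it holds the loose screw. Next I fit models to both views.

```bash
cat > fit.py <<'E'
from h import *
from scipy.optimize import minimize
def soft(im,hulls,win,S=8):
    x0,y0,x1,y1=win; m=np.zeros(((y1-y0)*S,(x1-x0)*S),np.uint8)
    for X in hulls:
        p=(proj(im,X)+0.5-[x0,y0])*S-0.5
        cv2.fillConvexPoly(m,cv2.convexHull(np.round(p*16).astype(np.int32)),255,shift=4)
    return cv2.resize(m,(x1-x0,y1-y0),interpolation=cv2.INTER_AREA)/255.
def box(x,y,yaw,a,b,z0,z1):
    c,s=np.cos(yaw),np.sin(yaw)
    return [(x+c*u-s*v,y+s*u+c*v,z) for u in(-a,a) for v in(-b,b) for z in(z0,z1)]
def cyl(x,y,r,z0,z1):
    t=np.linspace(0,2*np.pi,24,endpoint=False); return [(x+r*np.cos(q),y+r*np.sin(q),z) for q in t for z in(z0,z1)]
E
python3 - <<'E'
from fit import *
I={n:arm.get_image(n) for n in("side","top")}
W={"top":(380,235,450,285),"side":(335,150,385,235)}
D={};B={}
for n,w in W.items():
    g=I[n]["frame"][w[1]:w[3],w[0]:w[2]].astype(float).max(2)
    D[n]=np.clip((75-g)/(75-25),0,1)   # dark
    
def cost(p,parts=False,ns=("top","side")):
    x,y,ys,yd=p[:4]; c=0;pc=[]
    dx,dy=-np.sin(ys)*.042,np.cos(ys)*.042
    for n in ns:
        o=np.array(p[4:6]) if n=="side" else 0*np.array(p[4:6])
        h=[box(x+dx+o[0],y+dy+o[1],yd,.012,.012,.066,.136),cyl(x+dx+o[0],y+dy+o[1],.007,.136,.141)]
        h2=[cyl(x-dx+o[0],y-dy+o[1],.0125,.068,.140)]
        e=((soft(I[n],h+h2,W[n])-D[n])**2).sum(); pc.append(e); c+=e
    return pc if parts else c+ (1e5*(p[4]**2+p[5]**2))
best=None
for ys in(-.2,.0,.2,.35):
  for yd in(0,.4,.8,1.2):
    r=minimize(cost,[.484,-.29,ys,yd,0,0],method="Nelder-Mead",options=dict(initial_simplex=np.array([.484,-.29,ys,yd,0,0])+np.vstack([np.zeros(6),np.diag([.01,.01,.1,.3,.002,.002])]),maxiter=250))
    if best is None or r.fun<best.fun: best=r
    print(ys,yd,round(r.fun,2),r.x.round(4))
p=best.x; print(p,cost(p,True),D["top"].sum(),D["side"].sum())
dx,dy=-np.sin(p[2])*.042,np.cos(p[2])*.042
print("driver",p[0]+dx,p[1]+dy,"nut",p[0]-dx,p[1]-dy)
# stand outline check
for n in I:
    f=cv2.resize(I[n]["frame"],None,fx=6,fy=6,interpolation=cv2.INTER_CUBIC)
    def dr(X,col):
        q=(proj(I[n],X)+.5)*6-.5; cv2.polylines(f,[np.round(q).astype(np.int32)],True,col,1)
    b=lambda x,y,w,a,c,z:[box(x,y,w,a,c,z,z)[i] for i in(0,2,6,4)]
    dr(b(p[0],p[1],p[2],.035,.075,.066),(0,255,0));
    for z in(.066,.136): dr(b(p[0]+dx,p[1]+dy,p[3],.012,.012,z),(255,0,0))
    dr(cyl(p[0]-dx,p[1]-dy,.013,.142,.142)[::2],(0,255,255))
    w=W[n]; f=f[w[1]*6:w[3]*6,w[0]*6:w[2]*6]; cv2.imwrite(f"pics/_{n}.png",f[:,:,::-1])
# slot angle
w=(255,250,305,285)
a=cv2.imread("pics/_top.png");b_=cv2.imread("pics/_side.png")
H=max(a.shape[0],b_.shape[0]); pad=lambda z:cv2.copyMakeBorder(z,0,H-z.shape[0],0,0,cv2.BORDER_CONSTANT)
cv2.imwrite("pics/fit1.png",np.hstack([pad(a),pad(b_)]))
for n,(cx,cy) in {"top":(281,267.5),"side":(336.5,283.5)}.items():
    f=I[n]["frame"]; x0,y0=int(cx)-8,int(cy)-8; c=f[y0:y0+17,x0:x0+17].astype(float)
    sat=c.max(2)-c.min(2); print(n,x0,y0); print(c.max(2).astype(int)); print(sat.astype(int))
E
```

```text
-0.2 0 121.82 [ 0.4839 -0.2846  0.1963  0.1207  0.0008 -0.0028]
-0.2 0.4 128.09 [ 0.4863 -0.285   0.1836  0.026  -0.0024 -0.0012]
-0.2 0.8 122.97 [ 0.4838 -0.2842  0.1868  0.1173  0.0005 -0.0028]
-0.2 1.2 123.82 [ 4.862e-01 -2.865e-01  1.918e-01  1.675e+00 -2.100e-03 -3.000e-04]
0.0 0 121.83 [ 0.485  -0.2849  0.1912  0.0989 -0.0009 -0.0023]
0.0 0.4 121.66 [ 4.849e-01 -2.854e-01  1.978e-01  1.040e-01 -3.000e-04 -1.300e-03]
0.0 0.8 122.0 [ 0.4847 -0.2843  0.199   0.1027 -0.0007  0.002 ]
0.0 1.2 123.5 [ 4.840e-01 -2.841e-01  1.901e-01  1.667e+00  4.000e-04 -4.000e-03]
0.2 0 123.11 [ 4.841e-01 -2.846e-01  1.959e-01  8.080e-02 -1.000e-04  2.000e-04]
0.2 0.4 122.62 [ 0.4831 -0.284   0.1948  0.109   0.0012  0.0008]
0.2 0.8 127.01 [ 0.4828 -0.2843  0.1924  0.1021  0.0014  0.0049]
0.2 1.2 122.65 [ 4.8420e-01 -2.8490e-01  2.0190e-01  1.6512e+00  2.0000e-04 -0.0000e+00]
0.35 0 122.0 [ 0.4833 -0.2838  0.1998  0.0949  0.0007  0.0011]
0.35 0.4 121.98 [ 0.4834 -0.2842  0.2017  0.087   0.0005  0.003 ]
0.35 0.8 121.84 [ 4.8550e-01 -2.8650e-01  1.9760e-01  1.6749e+00 -8.0000e-04 -1.6000e-03]
0.35 1.2 
[... 4502 characters left out ...]
 95 107   9  10   6   4   3   3   7  11  52 103 100  97  94]
 [ 43  82  99 104  15   7   6   3   4   3   5  11  68 101  97 101  84]
 [ 54  92 101 103  31   6   6   3   3   5   6   7  77 100  97 101  84]
 [ 79  96 100 103  65   7   8   7   6   8   3  13  85  98  98  83  91]
 [ 92 100  99 101 104  65  34  29   7   2  46  70  93  97  97  80  92]
 [ 95  99  99  99  98 102 104 106  84  73  97 102  98 101  91  90  98]
 [101  99  97  99 100 101 101 101 100  99  99  97  98  98  82  93 100]
 [ 99  99  99 101  96  93 100 100  98  98  98  95  98  79  84  96 101]
 [ 99  98 100  79  45  35  66  95  97  99  98  97  99  82  90 100  97]
 [ 98  99 101  44   7  18  22  84  98  96  97 101  97  91  98 102  92]]
```

View pics/fit1.png

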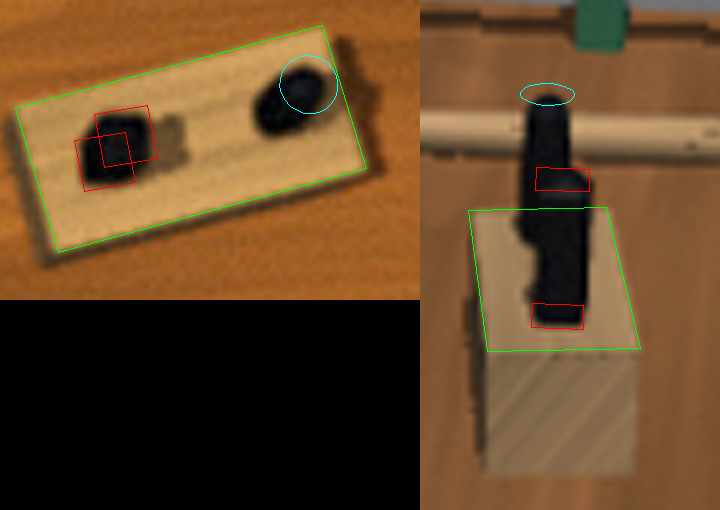

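The fit sits well on both views: the stand outline matches, and the driver is at about (0.477, -0.244) with yaw ≈ 0.1 (mod 90°). Next I measure the screw's centre and slot yaw and plan the approach.

```bash
cat >> h.py <<'E'
from scipy.spatial.transform import Rotation as Ro
def pose():
    s=arm.observe(); return s,np.array(s["position"]),Ro.from_rotvec(s["ee_rot"])
def go(xyz,yawy=None):
    """delta in tool axes (cm), and the turn to a straight-down tool whose y points at world yaw yawy"""
    s,p,R=pose(); m=R.as_matrix(); print("pos",p.round(4),"ydir",round(float(np.arctan2(m[1,1],m[0,1])),4),"tilt",m[:2,2].round(4),"j",np.array(s["joints"]).round(2))
    print("delta cm",(m.T@(np.array(xyz)-p)*100).round(2), "norm",np.linalg.norm(np.array(xyz)-p).round(3))
    if yawy is not None:
        y=np.array([np.cos(yawy),np.sin(yawy),0]); z=np.array([0,0,-1.]); M=np.column_stack([np.cross(y,z),y,z])
        print("turn",(m.T@Ro.from_matrix(M@m.T).as_rotvec()).round(4), "delta in new frame", (M.T@(np.array(xyz)-p)*100).round(2))
E
python3 - <<'E'
from h import *
I={n:arm.get_image(n) for n in("side","top")}
c0=np.array([.4866,.081]); S=.0002; N=200
out={}
for n in I:
  for it in range(3):
    u=(np.arange(N)-N/2)*S; X,Y=np.meshgrid(c0[0]+u,c0[1]+u,indexing="ij")
    q=proj(I[n],np.stack([X,Y,0*X+.0335],-1)).astype(np.float32).reshape(N,N,2)
    f=cv2.remap(I[n]["frame"],q[...,0],q[...,1],cv2.INTER_LINEAR).astype(float)
    r=np.hypot(X-c0[0],Y-c0[1])<.013
    sat=(f.max(2)-f.min(2)); T=90 if n=="top" else 50
    w=np.clip((T-sat)/T*2,0,1)*r; c=np.array([(w*X).sum(),(w*Y).sum()])/w.sum(); c0=c
  hd=np.hypot(X-c[0],Y-c[1])<.0075
  v=f.max(2); d=np.clip(125-v,0,None)*hd*(sat<T)
  m=np.array([(d*X).sum(),(d*Y).sum()])/d.sum(); dx,dy=X-m[0],Y-m[1]
  C=np.array([[(d*dx*dx).sum(),(d*dx*dy).sum()],[(d*dx*dy).sum(),(d*dy*dy).sum()]])/d.sum()
  l,V=np.linalg.eigh(C); e=V[:,1]; e=e*np.sign(e[1])
  print(n,"head",c.round(4),"area dia",2*np.sqrt(w.sum()*S*S/np.pi),"slot mid",m.round(4),"slot yaw",np.arctan2(-e[0],e[1]).round(3),np.sqrt(l).round(4))
# leaf yaw from both hinges' screw heads in top picture
print("tri",tri([(I["top"],(281.3,266.6)),(I["side"],proj(I["side"],[(*c0,.0335)])[0])]))
P=[onz(I["top"],p,.033) for p in((229.4,264.2),(281.3,266.6))]; d=P[0]-P[1]; print("leaf yaw",np.arctan2(-d[0],d[1]),np.hypot(*d[:2]))
for k in range(-2,3): print(round(.104+k*np.pi/2,3))
go([.4766,-.2442,.24],.104+np.pi/2)
E
```

```text
side head [0.4872 0.0854] area dia 0.021268052615859737 slot mid [0.486 0.086] slot yaw 0.799 [0.0015 0.0043]
top head [0.4888 0.0791] area dia 0.01791088431231274 slot mid [0.4892 0.0801] slot yaw 0.933 [0.0012 0.0037]
tri (array([0.48885217, 0.07864632, 0.03312338]), [np.float64(3.060757702629781e-05), np.float64(3.060757702632752e-05)])
leaf yaw -0.11149245953420019 0.14786304202299805
-3.038
-1.467
0.104
1.675
3.246
pos [0.1491 0.607  0.2267] ydir 1.3299 tilt [0.     0.0001] j [-1.43  0.43  0.02  1.57 -0.01  1.13 -0.08]
delta cm [-52.11 -74.85  -1.33] norm 0.912
turn [ 1.000e-04  0.000e+00 -3.449e-01] delta in new frame [-23.74 -88.06  -1.33]
```

Emit:
carry_out --claw '[5.5, 5.5, 5.5, 5.5, 5.5, 5.5, 5.5, 5.5, 5.5, 5.5, 5.5, 5.5, 5.5, 5.5, 5.5]' --delta_pos '[[-3, -2.76, 0], [-3, -2.76, 0], [-3, -2.76, 0], [-3, -2.76, 0], [-3, -2.76, 0], [-3, -2.76, 0], [-3, -2.76, 0], [-3, -2.76, 0], [-3, -2.76, 0], [-3, -2.76, 0], [-3, -2.76, 0], [-3, -2.76, 0], [0, 0, 0], [0, 0, 0], [0, 0, 0]]' --angular '[[0, 0, 0], [0, 0, 0], [0, 0, 0], [0, 0, 0], [0, 0, 0], [0, 0, 0], [0, 0, 0], [0, 0, 0], [0, 0, 0], [0, 0, 0], [0, 0, 0], [0, 0, 0], [0, 0, 0.12], [0, 0, 0.12], [0, 0, 0]]' --force 30

```text
clock: 3.0
position: [0.4199, 0.1992, 0.2269]
ee_rot: [0.752, 3.05, 0.0]
force: [0.4, 0.4, -0.2]
width: 0.598
gripper_force: 0.0
```

```bash
python3 -c "
from h import *
go([.4766,-.2442,.22],.104+np.pi/2)
go([.4766,-.2442,.22],.104)"
```

```text
pos [0.4199 0.1992 0.2269] ydir 1.0872 tilt [0.0003 0.0003] j [-0.8   0.17  0.28  1.96 -0.06  1.02  0.59]
delta cm [-25.64 -36.62   0.68] norm 0.447
turn [ 3.000e-04  2.000e-04 -5.876e-01] delta in new frame [ -1.04 -44.69   0.69]
pos [0.4199 0.1992 0.2269] ydir 1.0872 tilt [0.0003 0.0003] j [-0.8   0.17  0.28  1.96 -0.06  1.02  0.59]
delta cm [-25.64 -36.62   0.68] norm 0.447
turn [ 4.000e-04 -1.000e-04  9.832e-01] delta in new frame [-44.69   1.04   0.69]
```

Emit:
carry_out --claw '[5.5, 5.5, 5.5, 5.5, 5.5, 5.5, 5.5, 5.5, 5.5, 5.5, 5.5, 5.5, 5.5, 5.5, 5.5, 5.5, 5.5, 5.5, 5.5]' --delta_pos '[[-2.56, -3.66, 0], [-2.56, -3.66, 0], [-2.56, -3.66, 0], [-2.56, -3.66, 0], [-2.56, -3.66, 0], [-2.56, -3.66, 0], [-2.56, -3.66, 0], [-2.56, -3.66, 0], [-2.56, -3.66, 0], [-2.56, -3.66, 0], [0, 0, 0], [0, 0, 0], [0, 0, 0], [0, 0, 0], [0, 0, 0], [0, 0, 0], [0, 0, 0], [0, 0, 0], [0, 0, 0]]' --angular '[[0, 0, 0], [0, 0, 0], [0, 0, 0], [0, 0, 0], [0, 0, 0], [0, 0, 0], [0, 0, 0], [0, 0, 0], [0, 0, 0], [0, 0, 0], [0, 0, 0.14], [0, 0, 0.14], [0, 0, 0.14], [0, 0, 0.14], [0, 0, 0.14], [0, 0, 0.14], [0, 0, 0.14], [0, 0, 0], [0, 0, 0]]'

```text
clock: 4.9
position: [0.4775, -0.2431, 0.2267]
ee_rot: [-2.088, -2.347, 0.0]
force: [-0.3, -0.0, 0.4]
width: 0.598
gripper_force: 0.0
```

```bash
python3 -c "
from h import *
go([.4766,-.2442,.092],.104)"
```

```text
pos [ 0.4775 -0.2431  0.2267] ydir 0.1168 tilt [-0.0002  0.    ] j [-0.24  0.35  0.82  1.84 -0.29  1.08  0.81]
delta cm [-0.1  -0.1  13.47] norm 0.135
turn [-0.0002 -0.      0.0128] delta in new frame [-0.1  -0.1  13.47]
```

Emit:
carry_out --claw '[5.5, 5.5, 5.5, 5.5, 5.5, 5.5, 5.5, 5.5, 5.5, 1.8, 1.8, 1.8, 1.8, 1.8, 1.8, 1.8, 1.8, 1.8, 1.8]' --delta_pos '[[-0.1, -0.1, 2.5], [0, 0, 2.5], [0, 0, 2.5], [0, 0, 2], [0, 0, 1.5], [0, 0, 1.5], [0, 0, 1], [0, 0, 0], [0, 0, 0], [0, 0, 0], [0, 0, 0], [0, 0, 0], [0, 0, 0], [0, 0, 0], [0, 0, 0], [0, 0, 0], [0, 0, 0], [0, 0, 0], [0, 0, 0]]' --angular '[[0, 0, 0.013], [0, 0, 0], [0, 0, 0], [0, 0, 0], [0, 0, 0], [0, 0, 0], [0, 0, 0], [0, 0, 0], [0, 0, 0], [0, 0, 0], [0, 0, 0], [0, 0, 0], [0, 0, 0], [0, 0, 0], [0, 0, 0], [0, 0, 0], [0, 0, 0], [0, 0, 0], [0, 0, 0]]' --force 40

```text
clock: 6.8
position: [0.4765, -0.2446, 0.0919]
ee_rot: [2.111, 2.326, 0.0]
force: [-1.0, 0.1, 5.9]
width: 0.261
gripper_force: 39.6
```

```bash
python3 -c "
from h import *
s,p,R=pose(); print(s['width']*9.18,s['gripper_force'],s['ft_torque'],s['force']); go([.4766,-.2442,.092],.104)"
```

```text
2.393832130315969 39.62768375873566 [0.08637755 0.31625623 0.0798717 ] [-1.0479826   0.13472506  5.92713415]
pos [ 0.4765 -0.2446  0.0919] ydir 0.0968 tilt [0.0002 0.    ] j [-0.12  0.52  0.7   1.98 -0.47  0.8   0.94]
delta cm [ 0.04  0.01 -0.01] norm 0.0
turn [ 0.0002  0.     -0.0072] delta in new frame [ 0.04  0.01 -0.01]
```

Emit:
carry_out --claw '[1.8, 1.8, 1.8, 1.8, 1.8, 1.8, 1.8, 1.8, 1.8, 1.8, 1.8, 1.8, 1.8, 1.8, 1.8, 1.8, 1.8]' --delta_pos '[[0, 0, -1], [0, 0, -2], [0, 0, -2], [0, 0, -2], [0, 0, -2], [0, 0, -2], [-2.5, 0, 0], [-3.2, 0, 0], [-3.2, 0, 0], [-3.2, 0, 0], [-3.2, 0, 0], [-3.2, 0, 0], [-3.2, 0, 0], [-3.2, 0, 0], [-2.5, 0, 0], [0, 0, 0], [0, 0, 0]]' --angular '[[0, 0, 0], [0, 0, 0], [0, 0, 0], [0, 0, 0], [0, 0, 0], [0, 0, 0], [0, 0, 0], [0, 0, 0], [0, 0, 0], [0, 0, 0], [0, 0, 0], [0, 0, 0], [0, 0, 0], [0, 0, 0], [0, 0, 0], [0, 0, 0], [0, 0, 0]]'

```text
clock: 8.5
position: [0.5025, -0.5173, 0.2015]
ee_rot: [-2.112, -2.325, 0.0]
force: [0.6, -0.3, -1.1]
width: 0.26
gripper_force: 40.0
```

```bash
python3 - <<'E'
from h import *
I=arm.get_image("side")
s,p,R=pose(); print(s['width']*9.18,s['gripper_force'],s['force'])
go([.488,.08,.17])
for z in (.026,.068,.084): print(z, proj(I,[p-[0,0,z]]))
q=proj(I,[p-[0,0,.05]])[0].astype(int); x0,y0=q[0]-40,q[1]-40
save(I,"tip1.png",(x0,y0,x0+80,y0+80),7); print(x0,y0)
E
```

```text
2.3824653120738515 39.99891757965088 [ 0.79451889 -0.21102861 -1.9706177 ]
pos [ 0.503  -0.5164  0.2015] ydir 0.0971 tilt [-0.0004  0.001 ] j [ 0.32  0.7   0.73  1.37 -0.47  1.25  1.19]
delta cm [59.5   4.28  3.21] norm 0.597
0.026 [[359.70678868 132.14753815]]
0.068 [[359.24757241 144.71368327]]
0.084 [[359.07642717 149.39754014]]
319 99
```

View pics/tip1.png

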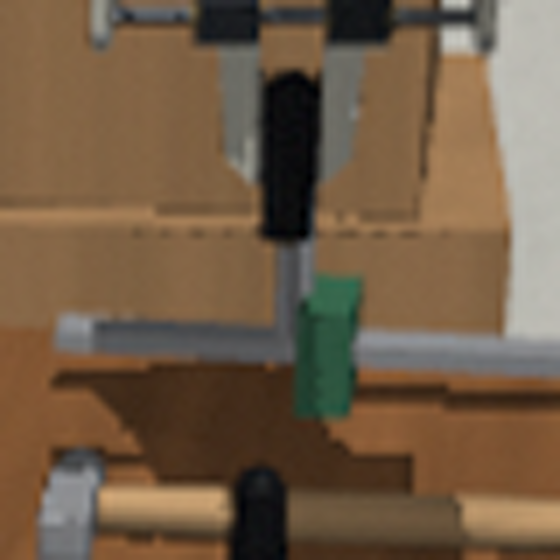

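I had tool x's sign wrong, so the arm went right to y = -0.517 and passed over the nut driver. The crop shows the driver held straight, shoulder at crop (287,238), blade narrow near (287,340), and the nut driver still standing at (260,500). I'll check that nothing moved.

```bash
python3 - <<'E'
from h import *
old=cv2.imread("pics/side0.png")[:,:,::-1].astype(float); n=arm.get_image("side")["frame"].astype(float)
def dark(f): 
    w=f[160:205,345:370]; m=(w.max(2)<70); return m
a,b=dark(old),dark(n)
print(a.sum(),b.sum()); 
for r in range(0,45,1):
    g=lambda m:(np.where(m[r])[0].min()+345,np.where(m[r])[0].max()+345) if m[r].any() else None
    if r%3==0: print(160+r,g(a),g(b))
old=cv2.imread("pics/top0.png")[:,:,::-1].astype(float); n=arm.get_image("top")["frame"].astype(float)
w=lambda f:(f[238:270,414:442].max(2)<70)
for f in(old,n): print(w(f).sum(),[x.mean().round(2) for x in np.where(w(f))])
E
```

```text
355 363
160 None (np.int64(348), np.int64(364))
163 None (np.int64(348), np.int64(368))
166 (np.int64(355), np.int64(357)) (np.int64(349), np.int64(367))
169 (np.int64(353), np.int64(359)) (np.int64(352), np.int64(359))
172 (np.int64(353), np.int64(359)) (np.int64(353), np.int64(359))
175 (np.int64(345), np.int64(359)) (np.int64(345), np.int64(359))
178 (np.int64(352), np.int64(360)) (np.int64(352), np.int64(364))
181 (np.int64(352), np.int64(363)) (np.int64(352), np.int64(360))
184 (np.int64(352), np.int64(363)) (np.int64(352), np.int64(359))
187 (np.int64(351), np.int64(362)) (np.int64(351), np.int64(369))
190 (np.int64(353), np.int64(362)) (np.int64(353), np.int64(369))
193 (np.int64(354), np.int64(362)) None
196 (np.int64(354), np.int64(362)) None
199 (np.int64(353), np.int64(362)) None
202 (np.int64(354), np.int64(361)) None
96 [np.float64(13.28), np.float64(14.42)]
534 [np.float64(18.83), np.float64(16.33)]
```

The nut driver has not moved. I go back to the screw, raised by 5 cm this time.

Emit:
carry_out --claw '[1.8, 1.8, 1.8, 1.8, 1.8, 1.8, 1.8, 1.8, 1.8, 1.8, 1.8, 1.8, 1.8, 1.8, 1.8, 1.8, 1.8, 1.8, 1.8, 1.8]' --delta_pos '[[0, 0, -2.5], [0, 0, -2.5], [3, 0.2, 0], [4, 0.3, 0], [4, 0.3, 0], [4, 0.3, 0], [4, 0.3, 0], [4, 0.3, 0], [4, 0.3, 0], [4, 0.3, 0], [4, 0.3, 0], [4, 0.3, 0], [4, 0.3, 0], [4, 0.3, 0], [4, 0.3, 0], [4, 0.3, 0], [4, 0.3, 0], [4, 0.2, 0], [0.5, 0, 2.5], [0, 0, 2.5]]' --angular '[[0, 0, 0], [0, 0, 0], [0, 0, 0], [0, 0, 0], [0, 0, 0], [0, 0, 0], [0, 0, 0], [0, 0, 0], [0, 0, 0], [0, 0, 0], [0, 0, 0], [0, 0, 0], [0, 0, 0], [0, 0, 0], [0, 0, 0], [0, 0, 0], [0, 0, 0], [0, 0, 0], [0, 0, 0], [0, 0, 0]]'

```text
clock: 10.65
position: [0.4867, 0.1225, 0.2017]
ee_rot: [-2.104, -2.332, -0.004]
force: [-0.0, 0.5, -1.7]
width: 0.258
gripper_force: 40.0
```

```bash
python3 - <<'E'
from h import *
I=arm.get_image("side")
s,p,R=pose(); print(s['clock'],s['width']*9.18,s['gripper_force'],s['force'])
go([.488,.08,.17])
q=proj(I,[p-[0,0,.05]])[0].astype(int); x0,y0=q[0]-40,q[1]-30
save(I,"tip2.png",(x0,y0,x0+80,y0+60),10); print(x0,y0)
for z in (.026,.068,.084): print(z, (proj(I,[p-[0,0,z]])-[x0,y0])*10)
E
```

```text
10.7 2.393675630841231 39.99905169010162 [-3.81129248 -0.84040277 -4.48027779]
pos [0.4844 0.1209 0.1979] ydir 0.1013 tilt [-0.0039 -0.0008] j [-0.91  0.3   0.71  1.95 -0.23  0.98  0.02]
delta cm [-4.11 -0.04  2.79] norm 0.05
295 219
0.026 [[401.02315586 200.29093059]]
0.068 [[399.86945791 373.48562269]]
0.084 [[399.44513499 437.21270077]]
```

View pics/tip2.png

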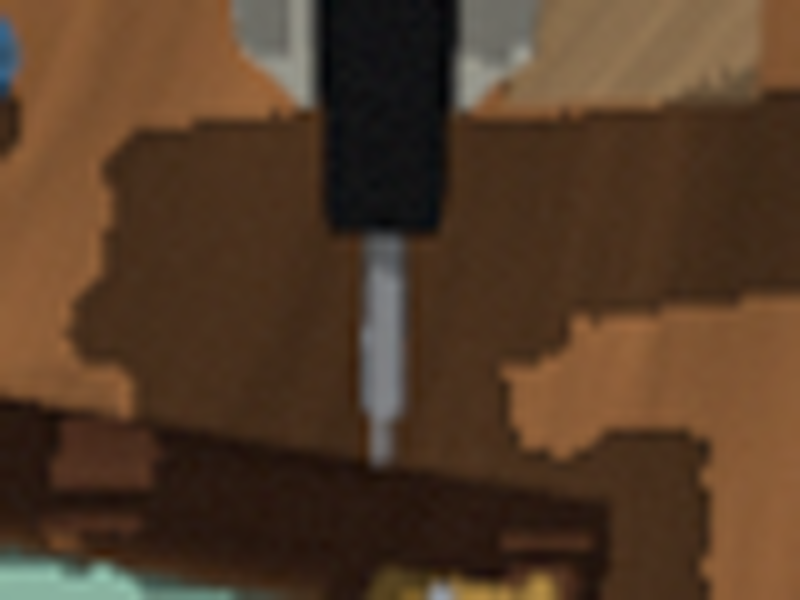

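The blade shows edge-on from the side at crop (380,440), so the blade's width lies along tool x. The tool's y direction must therefore equal the slot yaw. I move above the screw, turn to it, and then measure at rest.

Emit:
carry_out --claw '[1.8, 1.8, 1.8, 1.8, 1.8, 1.8, 1.8, 1.8, 1.8, 1.8, 1.8, 1.8, 1.8]' --delta_pos '[[-2, 0, 0], [-2.1, 0, 0], [0, 0, 2], [0, 0, 2], [0, 0, 1.5], [0, 0, 0], [0, 0, 0], [0, 0, 0], [0, 0, 0], [0, 0, 0], [0, 0, 0], [0, 0, 0], [0, 0, 0]]' --angular '[[0, 0, 0], [0, 0, 0], [0, 0, 0], [0, 0, 0], [0, 0, 0], [0, 0, -0.14], [0, 0, -0.14], [0, 0, -0.14], [0, 0, -0.14], [0, 0, -0.14], [0, 0, -0.12], [0, 0, 0], [0, 0, 0]]'

```text
clock: 12.0
position: [0.4912, 0.0786, 0.1473]
ee_rot: [1.014, 2.973, 0.001]
force: [-1.2, -0.5, -0.8]
width: 0.259
gripper_force: 40.0
```

```bash
python3 - <<'E'
from h import *
I=arm.get_image("side"); J=arm.get_image("top")
s,p,R=pose(); print(s['clock'],s['width']*9.18,s['gripper_force'],s['force'])
go([.488,.08,.13])
import pickle; pickle.dump((I,J,p,R.as_matrix()),open("m1.pkl","wb"))
x0,y0=295,225
f=cv2.resize(I["frame"][y0:y0+72,x0:x0+80],None,fx=8,fy=8,interpolation=cv2.INTER_CUBIC)
for z in (.026,.068,.084):
    q=(proj(I,[p-[0,0,z]])[0]+.5-[x0,y0])*8-.5; print(z,q); cv2.drawMarker(f,tuple(np.round(q).astype(int).tolist()),(0,255,0),0,6)
q=(proj(I,[(.488,.08,.0335)])[0]+.5-[x0,y0])*8-.5; cv2.drawMarker(f,tuple(np.round(q).astype(int).tolist()),(255,0,0),0,8)
cv2.imwrite("pics/tip3.png",f[:,:,::-1])
E
```

```text
12.1 2.3933601279930996 39.998981952667236 [ 0.6004947   0.49681501 -1.14306768]
pos [0.4912 0.0785 0.147 ] ydir 0.9143 tilt [0.0003 0.0002] j [-0.64  0.33  0.48  2.01 -0.2   0.84  0.87]
delta cm [ 0.35 -0.08  1.7 ] norm 0.017
0.026 [322.15762763 189.81508298]
0.068 [321.3462292  317.49556719]
0.084 [321.04710484 364.5844953 ]
```

View pics/tip3.png

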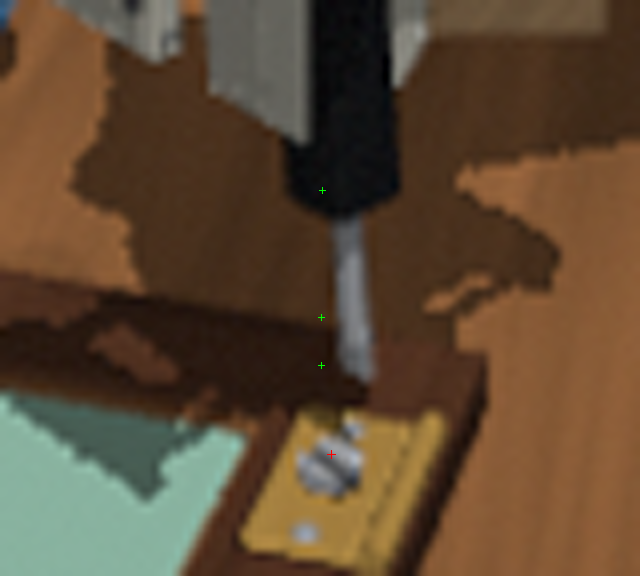

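The driver is tilted in the grip. Its shank runs from crop (348,220) to a tip at (357,377), right of the expected line at x≈321. The tilt must lie in the tool x-z plane, because the pads hold the flats. I intersect the pixel rays with that plane to get the tilt and the tip position.

```bash
cat > pick.py <<'E'
from h import *
def plane(im,p,M,pix):
    o,d=ray(im,pix); n=M[:,1]; t=((p-o)@n)/(d@n); X=o+d*t; return X, M.T@(X-p)
E
python3 - <<'E'
from pick import *
import pickle
I,J,p,M=pickle.load(open("m1.pkl","rb"))
x0,y0=295,225
f=I["frame"][y0:y0+72,x0:x0+80].astype(int)
# shank axis per row: pixels grey (low saturation, brighter than surround)
for r in range(25,50):
    row=f[r,36:52]; sat=row.max(1)-row.min(1); w=np.clip(row.min(1)-55,0,None)*(sat<35); 
    if w.sum()>0:
        c=(w*np.arange(36,52)).sum()/w.sum(); X,t=plane(I,p,M,(x0+c,y0+r)); print(r,round(c,2),w.sum(),w.tolist(),"tool mm",(t*1000).round(1))
E
```

```text
27 44.0 4 [0, 0, 0, 0, 0, 0, 0, 0, 4, 0, 0, 0, 0, 0, 0, 0] tool mm [12.9 -0.  29.2]
28 43.14 69 [0, 0, 0, 0, 0, 0, 18, 23, 28, 0, 0, 0, 0, 0, 0, 0] tool mm [10.3 -0.  33. ]
29 43.01 93 [0, 0, 0, 0, 0, 0, 28, 36, 29, 0, 0, 0, 0, 0, 0, 0] tool mm [ 9.9 -0.  35.8]
30 43.07 91 [0, 0, 0, 0, 0, 0, 26, 33, 32, 0, 0, 0, 0, 0, 0, 0] tool mm [10.1  0.  38.3]
31 43.36 121 [0, 0, 0, 0, 0, 0, 23, 41, 48, 9, 0, 0, 0, 0, 0, 0] tool mm [11.1 -0.  40.4]
32 43.52 164 [0, 0, 0, 0, 0, 0, 19, 59, 68, 18, 0, 0, 0, 0, 0, 0] tool mm [11.6  0.  42.8]
33 43.46 184 [0, 0, 0, 0, 0, 0, 28, 65, 69, 22, 0, 0, 0, 0, 0, 0] tool mm [11.5 -0.  45.5]
34 43.37 208 [0, 0, 0, 0, 0, 0, 45, 67, 71, 25, 0, 0, 0, 0, 0, 0] tool mm [11.2  0.  48.2]
35 43.42 203 [0, 0, 0, 0, 0, 0, 40, 65, 71, 27, 0, 0, 0, 0, 0, 0] tool mm [11.4 -0.  50.7]
36 43.46 201 [0, 0, 0, 0, 0, 0, 38, 63, 70, 30, 0, 0, 0, 0, 0, 0] tool mm [11.6 -0.  53.3]
37 43.5 206 [0, 0, 0, 0, 0, 0, 38, 63, 70, 35, 0, 0, 0, 0, 0, 0] tool mm [11.7 -0.  55.8]
38 43.61 215 [0, 0, 0, 0, 0, 0, 34, 62, 73, 46, 0, 0, 0, 0, 0, 0] tool mm [12.1  0.  58.3]
39 43.67 207 [0, 0, 0, 0, 0, 0, 28, 60, 72, 47, 0, 0, 0, 0, 0, 0] tool mm [12.3 -0.  60.8]
40 43.99 197 [0, 0, 0, 0, 0, 0, 7, 56, 71, 58, 5, 0, 0, 0, 0, 0] tool mm [13.4  0.  62.9]
41 44.21 217 [0, 0, 0, 0, 0, 0, 3, 54, 71, 72, 17, 0, 0, 0, 0, 0] tool mm [14.1 -0.  65.2]
42 44.22 206 [0, 0, 0, 0, 0, 0, 3, 51, 66, 69, 17, 0, 0, 0, 0, 0] tool mm [14.2 -0.  67.9]
43 44.24 165 [0, 0, 0, 0, 0, 0, 8, 36, 49, 53, 19, 0, 0, 0, 0, 0] tool mm [14.2  0.  70.5]
44 44.41 123 [0, 0, 0, 0, 0, 0, 2, 25, 33, 46, 17, 0, 0, 0, 0, 0] tool mm [14.8  0.  72.9]
45 44.51 139 [0, 0, 0, 0, 0, 0, 0, 28, 38, 47, 26, 0, 0, 0, 0, 0] tool mm [15.2 -0.  75.4]
46 45.02 100 [0, 0, 0, 0, 0, 0, 0, 2, 23, 46, 29, 0, 0, 0, 0, 0] tool mm [16.8  0.  77.2]
47 45.21 19 [0, 0, 0, 0, 0, 0, 0, 0, 0, 15, 4, 0, 0, 0, 0, 0] tool mm [17.4 -0.  79.6]
```

Driver tilt ≈ 0.12 rad about tool y, tip at about (15, 0, 77) mm in the tool frame. That puts the tip about 52 mm below the shoulder, within the 42–58 mm range. I tilt the tool back by 0.12, grip harder, lower a little and re-measure, and fit the screw head at the same time.

Emit:
carry_out --claw '[1.8, 1.8, 1.8, 1.8, 1.8, 1.8, 1.8]' --delta_pos '[[0, 0, 0], [0, 0, 0], [0, 0, 1], [0, 0, 1], [0, 0, 0], [0, 0, 0], [0, 0, 0]]' --angular '[[0, -0.06, 0], [0, -0.06, 0], [0, 0, 0], [0, 0, 0], [0, 0, 0], [0, 0, 0], [0, 0, 0]]' --force 58

```text
clock: 12.8
position: [0.4936, 0.0763, 0.1269]
ee_rot: [0.974, 2.866, -0.059]
force: [0.1, -0.5, -0.3]
width: 0.257
gripper_force: 58.0
```

```bash
cat > tip.py <<'E'
from pick import *
def shank(im,p,M,pr=True,lo=.028,hi=.09):
    """grey shank rows -> tool coords, line fit, tip"""
    a=proj(im,[p+M@[.008,0,.02]])[0]; L=[]
    x0=int(a[0])-9; y0=int(a[1])
    for r in range(y0,y0+34):
        row=im["frame"][r,x0:x0+19].astype(int); sat=row.max(1)-row.min(1); w=np.clip(row.min(1)-55,0,None)*(sat<30)
        if w.sum()>60:
            c=(w*np.arange(19)).sum()/w.sum(); sd=np.sqrt((w*(np.arange(19)-c)**2).sum()/w.sum())
            X,t=plane(im,p,M,(x0+c,r)); L.append([r,x0+c,w.sum(),sd,*t*1000,*X*1000])
    return np.array(L)
E
cat > head.py <<'E'
from fit import *
def headfit(im,n,z=.0335):
    s=proj(im,[(.488,.08,z)])[0].astype(int); w=(s[0]-12,s[1]-10,s[0]+13,s[1]+11)
    f=im["frame"][w[1]:w[3],w[0]:w[2]].astype(float); sat=f.max(2)-f.min(2); T=170 if n=="top" else 98
    D=np.clip((T-sat)/(T-15),0,1)
    yy,xx=np.mgrid[w[1]:w[3],w[0]:w[2]]
    def cost(p):
        q=proj(im,[(p[0],p[1],z-.003)])[0]; k=np.hypot(xx-q[0],yy-q[1])<7
        return (k*(soft(im,[cyl(p[0],p[1],.009,z-.0045,z)],w)-D)**2).sum()
    b=min((minimize(cost,[x,y],method="Nelder-Mead",options=dict(initial_simplex=[[x,y],[x+.003,y],[x,y+.003]])) for x in(.486,.489) for y in(.079,.083)),key=lambda r:r.fun)
    return b.x,b.fun
E
python3 - <<'E'
from tip import *
from head import headfit
import pickle
I=arm.get_image("side"); J=arm.get_image("top"); s,p,R=pose(); M=R.as_matrix(); print(p,s["clock"],s["force"],s["width"]*9.18)
pickle.dump((I,J,p,M),open("m2.pkl","wb"))
L=shank(I,p,M); np.set_printoptions(suppress=True,precision=2,linewidth=150); print(L)
I0,J0,_,_=pickle.load(open("m1.pkl","rb"))
print("side head",headfit(I0,"side"))
for n in("top0",):
    im=dict(J0); im["frame"]=cv2.imread("pics/top0.png")[:,:,::-1]; print("top head",headfit(im,"top"))
go([.488,.08,.13])
x0,y0=295,225
cv2.imwrite("pics/tip4.png",cv2.resize(I["frame"][y0:y0+72,x0:x0+80],None,fx=8,fy=8,interpolation=cv2.INTER_CUBIC)[:,:,::-1])
E
```

```text
[0.49353534 0.07661919 0.12705633] 12.9 [ 0.44558168 -0.17057822 -1.1764794 ] 2.3496124234108358
[[261.   335.53 106.     0.99   9.86   0.    37.2  489.31  79.88  88.95]
 [262.   335.47  95.     0.96  10.05   0.    39.94 489.43  79.79  86.2 ]
 [263.   335.36  88.     0.92  10.07  -0.    42.8  489.68  79.6   83.36]
 [264.   335.41  91.     0.93  10.54   0.    45.36 489.56  79.69  80.76]
 [265.   335.4  105.     0.91  10.86  -0.    48.03 489.55  79.7   78.07]
 [266.   335.32 148.     0.86  10.99  -0.    50.85 489.72  79.57  75.26]
 [267.   335.39 179.     0.91  11.51   0.    53.39 489.55  79.7   72.67]
 [268.   335.37 180.     0.93  11.82   0.    56.1  489.57  79.69  69.94]
 [269.   335.35 174.     0.91  12.1   -0.    58.83 489.6   79.66  67.2 ]
 [270.   335.34 172.     0.91  12.43  -0.    61.54 489.6   79.66  64.47]
 [271.   335.35 175.     0.91  12.8   -0.    64.24 489.57  79.69  61.75]
 [272.   335.39 184.     0.94  13.26  -0.    66.87 489.46  79.78  59.08]
 [273.   335.53 183.     0.98  14.04   0.    69.29 489.07  80.07  56.59]
 [274.   335.56 119.     0.95  14.49   0.    71.94 488
[... 458 characters left out ...]
[281.   336.94 490.     1.56  21.09  -0.    88.22 485.32  82.96  36.95]
 [282.   335.81 586.     2.62  18.09   0.    93.51 488.19  80.76  32.06]
 [283.   335.21 510.     2.35  16.68   0.    97.63 489.69  79.61  28.13]
 [284.   335.23 373.     1.72  17.08  -0.   100.41 489.64  79.65  25.32]
 [285.   334.92 273.     1.36  16.54  -0.   103.92 490.4   79.07  21.9 ]
 [286.   336.34  82.     0.47  21.15  -0.   103.54 486.73  81.89  21.73]]
side head (array([0.49, 0.08]), np.float64(10.97331356805329))
top head (array([0.49, 0.08]), np.float64(3.5905017401055628))
pos [0.49 0.08 0.13] ydir 0.916 tilt [ 0.1  -0.07] j [-0.74  0.33  0.51  2.1  -0.1   0.68  0.74]
delta cm [ 0.61 -0.07 -0.37] norm 0.007
```

View pics/tip4.png

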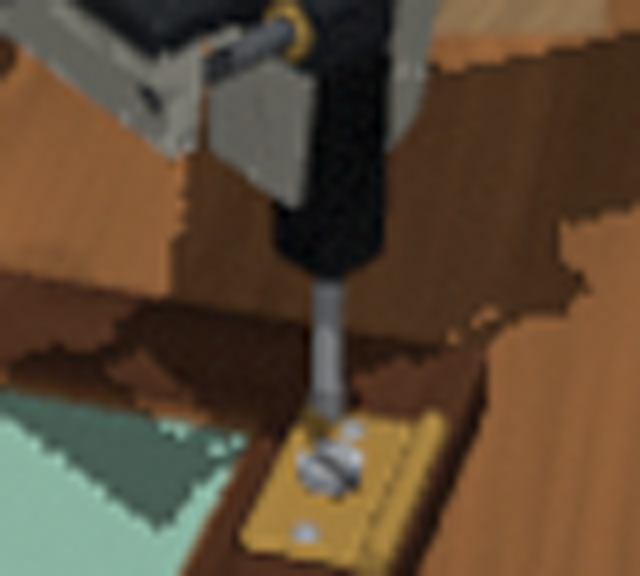

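The driver now stands upright in the image: shank at crop x≈328, tip (325,415), screw head (331,466). I print the head fit with more digits and fit the slot yaw by rendering the slot band.

```bash
python3 - <<'E'
from tip import *
from head import *
import pickle
I0,J0,_,_=pickle.load(open("m1.pkl","rb")); I2,_,_,_=pickle.load(open("m2.pkl","rb"))
T0=dict(J0); T0["frame"]=cv2.imread("pics/top0.png")[:,:,::-1]
S0=dict(I0); S0["frame"]=cv2.imread("pics/side0.png")[:,:,::-1]
H={}
for n,im in(("side",S0),("side",I0),("side",I2),("top",T0)):
  for z in (.033,.034):
    x,f=headfit(im,n,z); H[n]=x; print(n,z,x.round(5).tolist(),round(f,2))
# slot: dark band at mid depth; fit yaw and lateral offset on brightness model inside the head
for n,im in(("side",S0),("side",I2),("top",T0)):
    c=H[n]; S=.0002;N=80;u=(np.arange(N)-N/2+.5)*S; U,V=np.meshgrid(u,u,indexing="ij")
    q=proj(im,np.stack([U+c[0],V+c[1],0*U+.0325],-1)).astype(np.float32).reshape(N,N,2)
    v=cv2.remap(im["frame"],q[...,0],q[...,1],cv2.INTER_CUBIC).astype(float).max(2); k=np.hypot(U,V)<.0072
    best=[]
    for th in np.arange(.6,1.5,.02):
        for o in np.arange(-.003,.0031,.0005):
            t=U*np.cos(th)+V*np.sin(th)-o   # across slot
            w=np.exp(-(t/.0016)**2)*k; w0=k-w
            best.append(((w0*v).sum()/w0.sum()-(w*v).sum()/w.sum(),th,o))
    best.sort(reverse=True); print(n,"slot",[tuple(np.round(b,4)) for b in best[:3]])
# leaf yaw: orange mask min-area rect on plane .025 (top)
f=T0["frame"].astype(int)[250:285,205:305]; m=((f[...,0]>140)&(f[...,0]-f[...,2]>100)).astype(np.uint8)
nl,lab,st,ce=cv2.connectedComponentsWithStats(m)
for i in range(1,nl):
    if st[i,4]>100:
        ys,xs=np.where(lab==i); P=np.array([onz(T0,(a+205,b+250),.025)[:2] for a,b in zip(xs,ys)],np.float32)
        r=cv2.minAreaRect(P*1000); print(np.round(r[0],1),np.round(r[1],1),np.deg2rad(r[2]).round(3))
E
```

```text
side 0.033 [0.48788, 0.08258] 8.13
side 0.034 [0.48776, 0.08382] 8.11
side 0.033 [0.4877, 0.08274] 10.99
side 0.034 [0.48752, 0.08397] 10.98
side 0.033 [0.48788, 0.08258] 12.91
side 0.034 [0.48786, 0.08379] 12.83
top 0.033 [0.48823, 0.07961] 3.62
top 0.034 [0.48812, 0.07956] 3.57
side slot [(np.float64(40.4828), np.float64(0.8), np.float64(-0.0005)), (np.float64(40.4447), np.float64(0.78), np.float64(-0.0005)), (np.float64(40.4427), np.float64(0.82), np.float64(-0.0005))]
side slot [(np.float64(40.5922), np.float64(0.8), np.float64(-0.0005)), (np.float64(40.5624), np.float64(0.78), np.float64(-0.0005)), (np.float64(40.546), np.float64(0.82), np.float64(-0.0005))]
top slot [(np.float64(52.891), np.float64(0.94), np.float64(0.001)), (np.float64(52.85), np.float64(0.92), np.float64(0.001)), (np.float64(52.8464), np.float64(0.96), np.float64(0.001))]
[504.5 228.2] [63.9 40.4] 1.507
[485.   80.3] [65.6 41.7] 1.439
[459.7 157.8] [282.5  28.7] 1.507
```

Slot yaw is ≈ 0.93 and the tool is at 0.916. The driver axis (0.4895, 0.0797) and the head (≈0.4885, 0.080) agree within about 1 mm. Going straight down is (0.12, 0, 0.993) in tool axes, so I descend near the head.

Emit:
carry_out --claw '[1.8, 1.8, 1.8, 1.8, 1.8, 1.8]' --delta_pos '[[0.04, 0, 0.3], [0.04, 0, 0.3], [0.04, 0, 0.3], [0.03, 0, 0.25], [0, 0, 0], [0, 0, 0]]' --angular '[[0, 0, 0], [0, 0, 0], [0, 0, 0], [0, 0, 0], [0, 0, 0], [0, 0, 0]]'

```text
clock: 13.5
position: [0.493, 0.077, 0.1152]
ee_rot: [0.972, 2.867, -0.059]
force: [0.0, -1.1, -1.9]
width: 0.26
gripper_force: 58.0
```

```bash
python3 - <<'E'
from tip import *
I=arm.get_image("side"); s,p,R=pose(); M=R.as_matrix(); np.set_printoptions(suppress=True,precision=2,linewidth=150); print(p*1000,s["force"],s["ft_torque"],s["width"]*9.18)
print(shank(I,p,M)[:,[0,1,2,7,8,9]])
x0,y0=305,245
cv2.imwrite("pics/tip5.png",cv2.resize(I["frame"][y0:y0+50,x0:x0+60],None,fx=10,fy=10,interpolation=cv2.INTER_CUBIC)[:,:,::-1])
E
```

```text
[493.12  77.01 115.3 ] [-0.81  0.55 -1.28] [0.04 0.14 0.03] 2.339320714428316
[[266.   335.86  83.   488.39  80.64  76.19]
 [267.   335.64  92.   488.9   80.25  73.14]
 [268.   335.32 112.   489.69  79.65  69.9 ]
 [269.   335.39 108.   489.5   79.79  67.3 ]
 [270.   335.66 134.   488.81  80.32  65.04]
 [271.   335.6  187.   488.92  80.23  62.23]
 [272.   335.52 193.   489.1   80.09  59.35]
 [273.   335.55 195.   489.02  80.16  56.66]
 [274.   335.5  189.   489.12  80.08  53.83]
 [275.   335.42 181.   489.31  79.94  50.92]
 [276.   335.43 182.   489.27  79.97  48.17]
 [277.   335.88 211.   488.1   80.86  46.2 ]
 [278.   337.04 287.   485.15  83.12  45.5 ]
 [279.   337.63 276.   483.65  84.28  43.78]
 [280.   336.66 206.   486.07  82.42  39.24]
 [281.   337.53 319.   483.84  84.12  38.03]
 [282.   335.66 505.   488.55  80.52  31.82]
 [283.   335.21 512.   489.68  79.65  28.16]
 [284.   335.25 378.   489.57  79.74  25.39]
 [285.   334.93 272.   490.39  79.11  21.94]
 [286.   336.34  82.   486.73  81.91  21.75]
 [291.   332.92 260.   495.53  75.16   0.7 ]
 [292.   332.55 177.   496.51  74.42  -2.98]]
```

View pics/tip5.png

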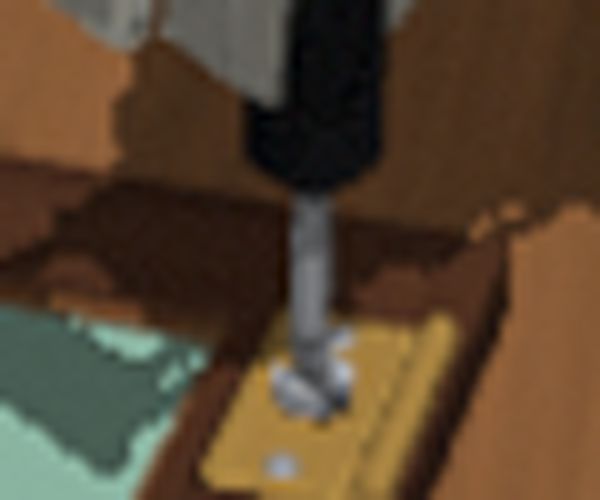

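The tip at crop (312,372) sits right over the slot of the head centred at (312,385), no contact yet. I feel downwards.

Emit:
carry_out --claw '[1.8, 1.8, 1.8, 1.8, 1.8]' --delta_pos '[[0.012, 0, 0.1], [0.012, 0, 0.1], [0.012, 0, 0.1], [0, 0, 0], [0, 0, 0]]' --angular '[[0, 0, 0], [0, 0, 0], [0, 0, 0], [0, 0, 0], [0, 0, 0]]'

```text
clock: 14.05
position: [0.4931, 0.077, 0.1122]
ee_rot: [0.972, 2.867, -0.058]
force: [-0.1, -0.5, -1.2]
width: 0.259
gripper_force: 58.0
```

Emit:
carry_out --claw '[1.8, 1.8, 1.8, 1.8]' --delta_pos '[[0.012, 0, 0.1], [0.012, 0, 0.1], [0, 0, 0], [0, 0, 0]]' --angular '[[0, 0, 0], [0, 0, 0], [0, 0, 0], [0, 0, 0]]'

```text
clock: 14.45
position: [0.493, 0.077, 0.1102]
ee_rot: [0.972, 2.867, -0.058]
force: [-0.3, -0.0, -1.5]
width: 0.261
gripper_force: 58.0
```

Emit:
carry_out --claw '[1.8, 1.8, 1.8, 1.8]' --delta_pos '[[0.012, 0, 0.1], [0.012, 0, 0.1], [0, 0, 0], [0, 0, 0]]' --angular '[[0, 0, 0], [0, 0, 0], [0, 0, 0], [0, 0, 0]]'

```text
clock: 14.85
position: [0.4931, 0.077, 0.1083]
ee_rot: [0.972, 2.867, -0.058]
force: [-0.5, 0.4, -0.5]
width: 0.258
gripper_force: 58.0
```

Emit:
carry_out --claw '[1.8, 1.8, 1.8]' --delta_pos '[[0.012, 0, 0.1], [0, 0, 0], [0, 0, 0]]' --angular '[[0, 0, 0], [0, 0, 0], [0, 0, 0]]'

```text
clock: 15.15
position: [0.4934, 0.077, 0.1078]
ee_rot: [0.972, 2.867, -0.057]
force: [-2.8, 0.4, 9.0]
width: 0.258
gripper_force: 58.0
```

The bit touches at TCP z 0.1078 with ~10 N. That puts the tip near 0.030, the slot-floor height, with the blade in line. Now I turn about the driver axis, which is ~5.5 mm along tool x, following the thread down, in small steps.

Emit:
carry_out --claw '[1.8, 1.8, 1.8, 1.8, 1.8]' --delta_pos '[[0.002, -0.055, 0.015], [0.002, -0.055, 0.015], [0.003, -0.055, 0.022], [0, 0, 0], [0, 0, 0]]' --angular '[[0.012, 0, 0.099], [0.012, 0, 0.099], [0.012, 0, 0.099], [0, 0, 0], [0, 0, 0]]'

```text
clock: 15.65
position: [0.4925, 0.0756, 0.1074]
ee_rot: [1.392, 2.695, -0.083]
force: [-2.3, -1.1, 13.1]
width: 0.26
gripper_force: 58.0
```

```bash
cat > st.py <<'E'
from tip import *
np.set_printoptions(suppress=True,precision=3,linewidth=150)
s,p,R=pose(); M=R.as_matrix(); d=M@[.1197,0,.9928]; print("p",p*1000,"F",s["force"],"T",s["ft_torque"],"axis",d,"ydir",np.arctan2(M[1,1],M[0,1]),"j7",s["joints"][6],s["clock"], "axis xy",(p+M[:,0]*.0055)[:2]*1000)
E
python3 st.py
```

```text
p [492.53   75.633 107.409] F [-2.25  -1.061 13.07 ] T [-0.49   0.735 -0.028] axis [ 0.001 -0.    -1.   ] ydir 0.6174686559843306 j7 0.4939775617417577 15.65 axis xy [489.369  80.085]
```

The contact surface sank with the turn (z fell 0.4 mm while force stayed modest), so the screw is turning. I continue.

Emit:
carry_out --claw '[1.8, 1.8, 1.8, 1.8, 1.8]' --delta_pos '[[0.002, -0.055, 0.02], [0.002, -0.055, 0.02], [0.002, -0.055, 0.02], [0, 0, 0], [0, 0, 0]]' --angular '[[0.012, 0, 0.099], [0.012, 0, 0.099], [0.012, 0, 0.099], [0, 0, 0], [0, 0, 0]]'

```text
clock: 16.15
position: [0.4907, 0.0745, 0.1067]
ee_rot: [1.783, 2.465, -0.108]
force: [-3.6, -2.4, 14.2]
width: 0.259
gripper_force: 58.0
```

```bash
python3 st.py
```

```text
p [490.7    74.545 106.748] F [-3.561 -2.387 14.19 ] T [-0.743  1.069 -0.106] axis [-0. -0. -1.] ydir 0.3180808976670617 j7 0.2550556220619079 16.15 axis xy [488.992  79.732]
```

Emit:
carry_out --claw '[1.8, 1.8, 1.8, 1.8, 1.8]' --delta_pos '[[0.001, -0.06, 0.02], [0.001, -0.06, 0.02], [0.001, -0.06, 0.02], [0, 0, 0], [0, 0, 0]]' --angular '[[0.012, 0, 0.099], [0.012, 0, 0.099], [0.012, 0, 0.099], [0, 0, 0], [0, 0, 0]]'

```text
clock: 16.65
position: [0.4886, 0.074, 0.1061]
ee_rot: [2.139, 2.18, -0.13]
force: [-3.5, -1.3, 14.9]
width: 0.255
gripper_force: 58.0
```

```bash
python3 st.py
```

```text
p [488.606  74.025 106.079] F [-3.452 -1.309 14.882] T [-0.652  1.372 -0.021] axis [-0.001 -0.001 -1.   ] ydir 0.01880119391309754 j7 0.0311216138619108 16.65 axis xy [488.502  79.484]
```

Emit:
carry_out --claw '[1.8, 1.8, 1.8, 1.8, 1.8]' --delta_pos '[[0.001, -0.03, 0.009], [0.001, -0.03, 0.009], [0.001, -0.03, 0.009], [0, 0, 0], [0, 0, 0]]' --angular '[[0.006, 0, 0.05], [0.006, 0, 0.05], [0.006, 0, 0.05], [0, 0, 0], [0, 0, 0]]'

```text
clock: 17.15
position: [0.4875, 0.074, 0.1058]
ee_rot: [2.302, 2.016, -0.14]
force: [-4.4, -0.5, 14.6]
width: 0.259
gripper_force: 58.0
```

```bash
python3 st.py
```

```text
p [487.479  74.    105.76 ] F [-4.352 -0.467 14.604] T [-0.691  1.543 -0.05 ] axis [-0.001 -0.    -1.   ] ydir -0.13220884296469987 j7 -0.0778566546999805 17.15 axis xy [488.198  79.412]
```

Emit:
carry_out --claw '[1.8, 1.8, 1.8, 1.8]' --delta_pos '[[0.001, -0.03, 0.008], [0.001, -0.03, 0.008], [0, 0, 0], [0, 0, 0]]' --angular '[[0.006, 0, 0.05], [0.006, 0, 0.05], [0, 0, 0], [0, 0, 0]]'

```text
clock: 17.55
position: [0.4867, 0.0741, 0.1055]
ee_rot: [2.404, 1.901, -0.147]
force: [-4.3, -1.1, 14.6]
width: 0.256
gripper_force: 58.0
```

```bash
python3 st.py
```

```text
p [486.73   74.123 105.546] F [-4.322 -1.124 14.618] T [-0.634  1.55  -0.041] axis [-0.002 -0.    -1.   ] ydir -0.2328957548882244 j7 -0.1494246199062634 17.55 axis xy [487.989  79.435]
```

Emit:
carry_out --claw '[1.8, 1.8, 1.8, 1.8]' --delta_pos '[[0.001, -0.025, 0.006], [0.001, -0.025, 0.006], [0, 0, 0], [0, 0, 0]]' --angular '[[0.006, 0, 0.05], [0.006, 0, 0.05], [0, 0, 0], [0, 0, 0]]'

```text
clock: 17.95
position: [0.4861, 0.0743, 0.1054]
ee_rot: [2.5, 1.78, -0.153]
force: [-5.2, -1.2, 14.1]
width: 0.259
gripper_force: 58.0
```

```bash
python3 st.py
```

```text
p [486.077  74.259 105.37 ] F [-5.167 -1.158 14.1  ] T [-0.572  1.683 -0.083] axis [-0.002 -0.    -1.   ] ydir -0.3336146558571549 j7 -0.2201400568503439 17.95 axis xy [487.864  79.418]
```

Emit:
carry_out --claw '[1.8, 1.8, 1.8, 1.8]' --delta_pos '[[0.001, -0.03, 0.009], [0.001, -0.03, 0.009], [0, 0, 0], [0, 0, 0]]' --angular '[[0.006, 0, 0.05], [0.006, 0, 0.05], [0, 0, 0], [0, 0, 0]]'

```text
clock: 18.35
position: [0.4854, 0.0746, 0.1052]
ee_rot: [2.591, 1.654, -0.159]
force: [-6.2, -0.1, 13.9]
width: 0.259
gripper_force: 58.0
```

```bash
python3 st.py
```

```text
p [485.442  74.589 105.206] F [-6.151 -0.092 13.887] T [-0.454  1.849 -0.042] axis [-0.002 -0.    -1.   ] ydir -0.43429175231932865 j7 -0.2903410768061186 18.35 axis xy [487.739  79.543]
```

```bash
python3 - <<'E'
from tip import *
I=arm.get_image("side"); s,p,R=pose(); M=R.as_matrix(); np.set_printoptions(suppress=True,precision=2,linewidth=150)
print(p*1000,s["joint_efforts"]); print(shank(I,p,M)[:,[0,1,2,3,4,6,7,8,9]])
x0,y0=305,245
cv2.imwrite("pics/tip6.png",cv2.resize(I["frame"][y0:y0+50,x0:x0+60],None,fx=10,fy=10,interpolation=cv2.INTER_CUBIC)[:,:,::-1])
E
```

```text
[485.43  74.6  105.21] [  0.07 -46.16  11.13 -21.98  -0.5   -2.22  -0.12]
[[269.   335.33  97.     0.87  13.29  34.3  489.18  82.83  69.55]
 [270.   335.33  91.     0.87  13.59  37.02 489.16  82.81  66.82]
 [271.   335.32  88.     0.86  13.95  39.71 489.17  82.84  64.1 ]
 [272.   335.31  89.     0.83  14.27  42.43 489.16  82.83  61.36]
 [273.   335.23  92.     0.87  14.9   44.91 489.29  83.13  58.82]
 [274.   335.16 120.     0.87  15.47  47.45 489.4   83.36  56.23]
 [275.   335.25 162.     0.9   15.46  50.47 489.23  83.02  53.24]
 [276.   335.4  186.     0.95  15.21  53.69 488.96  82.46  50.08]
 [277.   335.51 193.     0.98  15.12  56.79 488.76  82.04  47.  ]
 [278.   336.15 251.     1.5   13.06  61.52 487.66  79.67  42.56]
 [279.   336.2  251.     1.5   13.2   64.47 487.56  79.47  39.61]
 [280.   335.52 200.     1.01  16.03  65.21 488.7   81.93  38.54]
 [281.   335.37 275.     1.6   16.88  67.57 488.93  82.45  36.09]
 [282.   336.09 444.     2.29  14.53  72.62 487.69  79.78  31.37]
 [283.   335.58 572.     2.58  16.77  73.85 488.56  81.67  29.87]
 [284.   335.56 538.     2.48  17.17  76.63 488.58  81.72  27.07]
 [285.   336.28 320.     1.96  14.77  81.77 487.31  79.    22.25]
 [286.   336.86 124.     0.83  12.9   86.48 486.28  76.81  17.8 ]
 [291.   332.92 261.     0.79  29.25  88.26 493.01  91.33  14.06]
 [292.   332.55 178.     0.5   30.95  89.95 493.63  92.68  12.18]]
```

View pics/tip6.png

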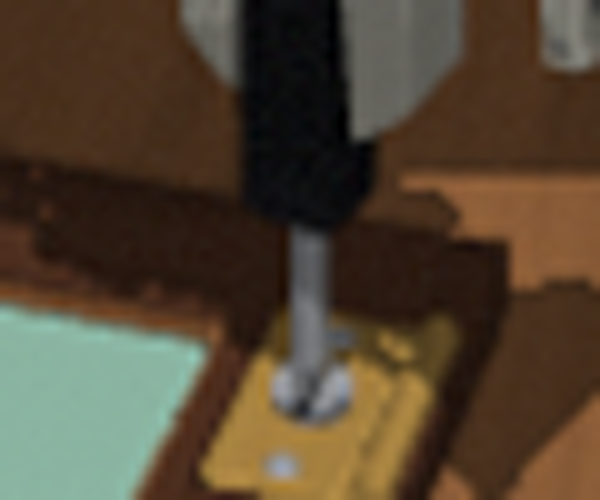

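The tenth picture shows the bit sitting in the slot at crop (310,385). The slot now runs nearly along the leaf, so the screw is close to home. No more viewing; I continue in small turns, watching z and the last joint's torque for the stop.

Emit:
carry_out --claw '[1.8, 1.8, 1.8]' --delta_pos '[[0.001, -0.055, 0.006], [0, 0, 0], [0, 0, 0]]' --angular '[[0.006, 0, 0.05], [0, 0, 0], [0, 0, 0]]'

```text
clock: 18.7
position: [0.4851, 0.0748, 0.1052]
ee_rot: [2.633, 1.59, -0.161]
force: [-4.9, -1.1, 15.0]
width: 0.263
gripper_force: 58.0
```

```bash
cat >> st.py <<'E'
F=np.array(s["force"])-[0,0,-1.2]; Fy=F@M[:,1]; print("eff7",s["joint_efforts"][6],"Fy_tool",Fy,"couple est",-s["joint_efforts"][6]+.0155*Fy)
E
python3 st.py
```

```text
p [485.077  74.803 105.219] F [-4.874 -1.109 14.999] T [-0.48   1.734 -0.066] axis [-0.002 -0.    -1.   ] ydir -0.4846109507729647 j7 -0.32557150216175407 18.7 axis xy [487.62   79.635]
eff7 -0.17209972254931927 Fy_tool -3.8204307615315543 couple est 0.11288304574558017
```

z stopped falling, and force and twist moment rose, so this is the stop. I hold briefly, back the twist off slightly, lift straight up, and check the slot direction numerically against the tight hinge.

Emit:
carry_out --claw '[1.8, 1.8, 1.8, 1.8, 1.8, 1.8, 1.8, 1.8, 1.8, 1.8]' --delta_pos '[[0, 0, 0], [0, 0, 0], [0, 0, 0], [0, 0.025, 0], [-0.06, 0, -0.5], [-0.12, 0, -1], [-0.24, 0, -2], [-0.36, 0, -3], [0, 0, 0], [0, 0, 0]]' --angular '[[0, 0, 0], [0, 0, 0], [0, 0, 0], [-0.006, 0, -0.05], [0, 0, 0], [0, 0, 0], [0, 0, 0], [0, 0, 0], [0, 0, 0], [0, 0, 0]]'

```text
clock: 19.7
position: [0.4866, 0.0756, 0.1708]
ee_rot: [2.59, 1.654, -0.153]
force: [0.4, 0.1, -1.5]
width: 0.255
gripper_force: 58.0
```

```bash
python3 st.py; python3 - <<'E'
from tip import *
from head import *
np.set_printoptions(suppress=True,precision=4,linewidth=150)
I=arm.get_image("side"); s,p,R=pose(); M=R.as_matrix()
S0=dict(I); S0["frame"]=cv2.imread("pics/side0.png")[:,:,::-1]
def slot(im,c,z,rng):
    S=.0002;N=80;u=(np.arange(N)-N/2+.5)*S; U,V=np.meshgrid(u,u,indexing="ij")
    q=proj(im,np.stack([U+c[0],V+c[1],0*U+z],-1)).astype(np.float32).reshape(N,N,2)
    v=cv2.remap(im["frame"],q[...,0],q[...,1],cv2.INTER_CUBIC).astype(float).max(2); k=np.hypot(U,V)<.0072
    b=[]
    for th in np.arange(-1.55,1.56,.03):
        for o in np.arange(-.003,.0031,.0005):
            t=U*np.cos(th)+V*np.sin(th)-o; w=np.exp(-(t/.0016)**2)*k; w0=k-w
            b.append(((w0*v).sum()/w0.sum()-(w*v).sum()/w.sum(),th,o))
    b.sort(reverse=True); return [tuple(np.round(x,3).tolist()) for x in b[:3]]
import scipy
print("before loose",slot(S0,(.4878,.083),.0325,0)); x,f=headfit(I,"side",.031); print("head now",x,f)
print("now loose",slot(I,x,.030,0))
for c in [(.504,.231)]:
    for dy in(-.002,.002,.004): print("tight",slot(S0,(c[0],c[1]+dy),.030,0)[0],slot(I,(c[0],c[1]+dy),.030,0)[0])
print(shank(I,p,M)[:22,[0,1,2,4,6,7,8,9]])
E
```

```text
p [486.595  75.569 170.824] F [ 0.398  0.071 -1.522] T [ 0.059  0.003 -0.018] axis [ 0.001  0.001 -1.   ] ydir -0.43387250820555506 j7 -0.35820499963615043 19.7 axis xy [488.891  80.524]
eff7 -0.0884965737350285 Fy_tool 0.33088361413721057 couple est 0.09362526975415526
before loose [(41.538, 0.82, 0.0), (41.534, 0.79, 0.0), (41.377, 0.85, 0.0)]
head now [0.4883 0.0832] 6.748341299774771
now loose [(71.354, -0.08, 0.0), (71.217, -0.11, 0.0), (71.113, -0.05, 0.0)]
tight (63.753, -0.11, 0.003) (64.735, -0.11, 0.003)
tight (61.421, -0.11, 0.003) (62.643, -0.14, 0.003)
tight (51.696, -0.08, 0.003) (52.692, -0.08, 0.003)
[[244.     335.      94.      13.6908  32.8717 490.0511  84.2831 135.8494]
 [245.     335.023   87.      13.8872  35.4509 490.0035  84.1804 133.2652]
 [246.     334.9765  85.      14.3318  37.862  490.0678  84.3196 130.8182]
 [247.     335.      84.      14.5279  40.4579 490.0192  84.2148 128.2175]
 [248.     335.0119  84.      14.766   43.0321 489.9893  84.1502 125.6333]
 [249.     335.0169 118.      15.0295  45.5966 489.9704  84.1095 123.0557]
 [250.     335.1047 172.      14.9978  48.3832 489.8171  83.7789 120.2928]
 [251.     335.0341 176.      15.5335  50.7672 489.9209  84.003  117.8619]
 [252.     335.0636 173.      15.7116  53.4193 489.862   83.8759 115.2075]
 [253.     335.0983 173.      15.8716  56.0936 489.7944  83.7302 112.5333]
 [254.     335.0462 173.      16.3441  58.5468 489.8683  83.8898 110.0412]
 [255.     335.0289 173.      16.6929  61.0987 489.8856  83.9274 107.4659]
 [256.     335.0383 183.      16.9466  63.7294 489.8593  83.8707 104.8237]
 [257.     334.9212 165.      17.6569  66.0279 490.0402  84.2614 102.4568]
 [258.     334.8208 106.      18.3089  68.3759 490.1943  84.5942 100.0477]
 [259.     334.6907  97.      19.069   70.6487 490.3973  85.0326  97.7003]
 [260.     334.5208  96.      19.9743  72.8173 490.6661  85.613   95.4392]]
```

The loose screw's slot now reads -0.08 against -0.11 for the tight hinge in the same view, so it is home. Next, back to the stand, driver still upright.

```bash
python3 -c "
from h import *
go([.4741,-.2496,.171])"
```

```text
pos [0.486  0.0755 0.1701] ydir -0.4338 tilt [-0.0502 -0.1084] j [-1.02  0.44  0.96  1.96 -0.3   1.   -0.36]
delta cm [-29.8   12.59   3.5 ] norm 0.325
```

Emit:
carry_out --claw '[1.8, 1.8, 1.8, 1.8, 1.8, 1.8, 1.8, 1.8, 1.8, 1.8, 1.8, 1.8]' --delta_pos '[[-1.66, 0.7, 0.19], [-3.31, 1.4, 0.39], [-3.31, 1.4, 0.39], [-3.31, 1.4, 0.39], [-3.31, 1.4, 0.39], [-3.31, 1.4, 0.39], [-3.31, 1.4, 0.39], [-3.31, 1.4, 0.39], [-3.31, 1.4, 0.39], [-1.66, 0.7, 0.19], [0, 0, 0], [0, 0, 0]]' --angular '[[0, 0, 0], [0, 0, 0], [0, 0, 0], [0, 0, 0], [0, 0, 0], [0, 0, 0], [0, 0, 0], [0, 0, 0], [0, 0, 0], [0, 0, 0], [0, 0, 0], [0, 0, 0]]'

```text
clock: 20.95
position: [0.4731, -0.2505, 0.1705]
ee_rot: [2.592, 1.653, -0.158]
force: [0.1, -0.2, -1.1]
width: 0.257
gripper_force: 58.0
```

```bash
python3 st.py; python3 - <<'E'
from tip import *
np.set_printoptions(suppress=True,precision=2,linewidth=150)
go([.4741,-.2496,.11])
I=arm.get_image("side"); s,p,R=pose(); M=R.as_matrix()
print(shank(I,p,M)[:,[0,1,2,4,6,7,8,9]])
for z in(.066,.10,.12): print(z,proj(I,[(.4766,-.2442,z)]))
r=slice(168,215)
f=I["frame"]
for y in range(176,206,2): print(y,f[y,350:372].max(1).tolist(),(f[y,350:372].max(1).astype(int)-f[y,350:372].min(1)).tolist())
E
```

```text
p [ 473.122 -250.513  170.488] F [ 0.068 -0.241 -1.137] T [ 0.085  0.014 -0.017] axis [-0.002  0.    -1.   ] ydir -0.43579917257339573 j7 0.25546799109360785 20.95 axis xy [ 475.426 -245.562]
eff7 0.12279094196856022 Fy_tool 0.16286607753205476 couple est -0.12026651776681337
pos [ 0.47 -0.25  0.17] ydir -0.4358 tilt [-0.05 -0.11] j [-0.35  0.46  0.92  1.92 -0.3   0.94  0.26]
delta cm [0.85 0.06 5.99] norm 0.061
[[ 179.    357.97   69.     12.58   30.84  477.26 -241.6   138.4 ]
 [ 180.    358.09   69.     12.17   34.19  476.91 -242.34  135.12]
 [ 181.    358.06   68.     12.49   37.17  476.89 -242.37  132.12]
 [ 182.    358.04   69.     12.75   40.19  476.84 -242.47  129.1 ]
 [ 183.    357.98   64.     13.23   43.1   476.89 -242.35  126.15]
 [ 184.    357.92   89.     13.73   46.    476.95 -242.21  123.21]
 [ 185.    357.89  126.     14.08   49.    476.94 -242.22  120.19]
 [ 186.    357.92  128.     14.09   52.18  476.78 -242.55  117.03]
 [ 187.    357.9   131.     14.38   55.23  476.75 -242.62  113.97]
 [ 188.    357.88  132.     14.68   58.28  476.71 -242.68  110.9 ]
 [ 189.    357
[... 2501 characters left out ...]
, 71] [69, 71, 69, 55, 48, 39, 35, 35, 34, 47, 50, 49, 38, 33, 57, 45, 36, 36, 39, 40, 42, 44]
200 [156, 158, 157, 154, 154, 159, 101, 102, 154, 165, 164, 156, 157, 163, 166, 171, 138, 125, 96, 86, 74, 69] [67, 67, 67, 65, 67, 67, 43, 44, 66, 71, 69, 66, 66, 70, 70, 73, 60, 55, 42, 39, 42, 45]
202 [155, 156, 157, 155, 157, 157, 160, 162, 141, 134, 123, 154, 159, 159, 162, 164, 167, 169, 174, 141, 103, 77] [67, 68, 67, 67, 68, 69, 68, 71, 60, 59, 53, 67, 69, 68, 69, 70, 72, 73, 74, 62, 52, 43]
204 [153, 155, 157, 156, 143, 140, 140, 140, 140, 142, 117, 139, 154, 157, 159, 162, 164, 168, 168, 171, 145, 87] [66, 66, 68, 68, 62, 61, 61, 60, 61, 62, 50, 60, 66, 67, 67, 68, 70, 73, 73, 73, 65, 45]
```

Emit:
carry_out --claw '[1.8, 1.8, 1.8, 1.8, 1.8, 1.8, 1.8, 1.8]' --delta_pos '[[0.1, 0, 0], [0.12, 0, 1], [0.12, 0, 1], [0.06, 0, 0.5], [0.06, 0, 0.5], [0.06, 0, 0.5], [0.06, 0, 0.5], [0, 0, 0]]' --angular '[[0, 0, 0], [0, 0, 0], [0, 0, 0], [0, 0, 0], [0, 0, 0], [0, 0, 0], [0, 0, 0], [0, 0, 0]]'

```text
clock: 21.8
position: [0.4743, -0.249, 0.1301]
ee_rot: [2.59, 1.655, -0.157]
force: [0.2, 0.0, -1.2]
width: 0.257
gripper_force: 58.0
```

Emit:
carry_out --claw '[1.8, 1.8, 1.8, 1.8, 1.8, 1.8, 1.8]' --delta_pos '[[0.084, 0, 0.7], [0.084, 0, 0.7], [0.084, 0, 0.7], [0.072, 0, 0.6], [0.06, 0, 0.5], [0, 0, 0], [0, 0, 0]]' --angular '[[0, 0, 0], [0, 0, 0], [0, 0, 0], [0, 0, 0], [0, 0, 0], [0, 0, 0], [0, 0, 0]]'

```text
clock: 22.5
position: [0.4746, -0.2493, 0.0985]
ee_rot: [2.59, 1.654, -0.156]
force: [-0.6, -1.1, -0.6]
width: 0.259
gripper_force: 58.0
```

Emit:
carry_out --claw '[1.8, 1.8, 1.8, 1.8, 1.8]' --delta_pos '[[0.024, 0, 0.2], [0.024, 0, 0.2], [0.012, 0, 0.1], [0, 0, 0], [0, 0, 0]]' --angular '[[0, 0, 0], [0, 0, 0], [0, 0, 0], [0, 0, 0], [0, 0, 0]]'

```text
clock: 23.0
position: [0.4746, -0.2492, 0.0935]
ee_rot: [2.59, 1.654, -0.156]
force: [-0.2, -0.1, -0.9]
width: 0.261
gripper_force: 58.0
```

Emit:
carry_out --claw '[1.8, 1.8, 1.8, 1.8]' --delta_pos '[[0.012, 0, 0.1], [0.012, 0, 0.1], [0, 0, 0], [0, 0, 0]]' --angular '[[0, 0, 0], [0, 0, 0], [0, 0, 0], [0, 0, 0]]'

```text
clock: 23.4
position: [0.4747, -0.2494, 0.0924]
ee_rot: [2.59, 1.654, -0.155]
force: [-3.5, 3.4, 14.7]
width: 0.259
gripper_force: 58.0
```

Down on its shoulder with about 15 N. I release, open wide enough, and rise vertically.

Emit:
carry_out --claw '[1.8, 3.5, 5.5, 5.5, 5.5, 5.5, 5.5, 5.5, 5.5, 5.5, 5.5, 5.5]' --delta_pos '[[-0.006, 0, -0.05], [0, 0, 0], [0, 0, 0], [0, 0, 0], [0, 0, 0], [-0.06, 0, -0.5], [-0.18, 0, -1.5], [-0.36, 0, -3], [-0.36, 0, -3], [-0.36, 0, -3], [-0.24, 0, -2], [0, 0, 0]]' --angular '[[0, 0, 0], [0, 0, 0], [0, 0, 0], [0, 0, 0], [0, 0, 0], [0, 0, 0], [0, 0, 0], [0, 0, 0], [0, 0, 0], [0, 0, 0], [0, 0, 0], [0, 0, 0]]'

```text
clock: 24.6
position: [0.4759, -0.2501, 0.2257]
ee_rot: [2.587, 1.652, -0.151]
force: [0.6, 0.2, -0.7]
width: 0.596
gripper_force: 0.0
```

```bash
python3 - <<'E'
from fit import *
I=arm.get_image("side"); s,p,R=pose(); print(p,s["force"],s["width"])
f=I["frame"]; old=cv2.imread("pics/side0.png")[:,:,::-1]
def rows(f):
    o=[]
    for y in range(166,208,3):
        x=np.where(f[y,346:372].max(1)<60)[0]; o.append((y,int(x.min())+346,int(x.max())+346) if len(x) else (y,))
    return o
for a,b in zip(rows(old),rows(f)): print(a,b)
for z in(.066,.136,.141): print(z,proj(I,[(.4766,-.2442,z)]))
J=arm.get_image("top"); print(proj(J,[(.4766,-.2442,.066),(.4766,-.2442,.141)]))
o=cv2.imread("pics/top0.png")[:,:,::-1]
for g in(o,J["frame"]):
    m=g[245:272,385:412].max(2)<60; ys,xs=np.where(m); print(m.sum(),xs.mean()+385,ys.mean()+245)
E
```

```text
[ 0.47531898 -0.24937232  0.2241027 ] [-0.08017872 -0.87538969  0.19140639] 0.5992431300574819
(166, 355, 357) (166, 354, 357)
(169, 353, 359) (169, 353, 359)
(172, 353, 359) (172, 353, 359)
(175, 352, 359) (175, 351, 359)
(178, 352, 360) (178, 352, 359)
(181, 352, 363) (181, 352, 362)
(184, 352, 362) (184, 351, 362)
(187, 351, 362) (187, 351, 362)
(190, 353, 362) (190, 352, 362)
(193, 355, 362) (193, 353, 362)
(196, 354, 362) (196, 352, 361)
(199, 353, 362) (199, 352, 361)
(202, 354, 361) (202, 353, 360)
(205,) (205,)
0.066 [[357.44507683 202.23449812]]
0.136 [[358.28730357 179.42533341]]
0.141 [[358.34949128 177.74146357]]
[[396.99000196 261.45956874]
 [400.74745424 256.89037549]]
111 398.94594594594594 259.36036036036035
447 401.68680089485457 260.4787472035794
```

The driver stands where it began: its outline is within a pixel of the start image, upright, at the same height. The nut driver's outline is also within a pixel. I hand in.

```bash
python3 -c "
from cell import arm
print(arm.sign_off())"
```

```text
the job is handed in; nothing more can be done
None
```

The screw is turned home (its slot within about 0.03 rad of the tight one), the flat-blade driver is back upright on its shoulder in its stand and released, and the job is handed in at about 25 s; no verdict was returned.

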